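Share out the press ballast bars on the two-pan scale

TASK

Swing the inspection lamp right off the scale, then put every ballast bar into the scale's pans and share them out, long and short, until both pans sit level. When they are level, swing the lamp back over the middle of the scale, and leave the other things on the bench where they are.

Things in the scene. Friction and masses are not known exactly. Their poses are not given: they have to be found in the camera images.
- scale: Grey counter scale, fixed to the bench; housing 166 x 374 x 50 mm high. Origin at the centre of its underside on the bench, x across the housing (away from the robot), y along it from the right pan to the left pan, z up.
- scale_mid (a point): Point over the middle of the scale, between the two pans, 75 mm above the bench (height of the pan floors when level).
- a_pan (a point): Centre of the upper face of the floor of pan A, the pan in which the long bars start: on the scale's left (+y) or right (-y) side, 96 mm from the middle. Flat steel tray with a black rubber floor, inside 160 mm (scale x) by 176 mm (scale y), with a lip 5 mm high and 3 mm thick. It stays flat and moves only up and down, so this point moves with it.
- b_pan (a point): The same for pan B, the pan on the other side, empty at the start.
- pan_a (a joint): Height of pan A above level, m: 0 is level, range -0.014 to 0.014; starts at the lower stop. The heavier pan sinks and the other rises by as much, about 11 mm for each 200 g of difference between the loads, up to the stops; settles in about 1 s.
- pan_b (a joint): Height of pan B above level, m: always minus that of pan A.
- lamp_arm (a joint): Swing of the lamp arm about its upright post, rad, range -0.4 to 1.6; grows as the arm turns clockwise seen from above, away from the scale to the robot's left. About 0 with the head over the middle of the scale; the head (110 mm across) is off the scale beyond about 1.0. The hinge is stiff (about 1 N at the head moves it) and stays where it is left.
- lamp_post (a point): The arm's upright swing axis, 236 mm above the bench, beyond the scale's left end. The arm turns in a level plane about it.
- lamp_head (a point): Centre of the lamp head: a white disc 110 mm across and 22 mm thick, on the end of the arm 300 mm from the post axis, 236 mm above the bench.
- lamp_grip (a point): Middle of the black upright grip on top of the lamp head: round, 20 mm across, standing from 247 to 296 mm above the bench; this point lies at 274 mm, over the head's centre. Pinch it from above.
- long1_mid (a point): Long ballast bar: plain square steel bar 20 x 20 x 64 mm, about 200 g (within 3 %). Its centre; x runs along the bar. Starts in pan A; there are 3 to 5 of these.
- long2_mid (a point): Long ballast bar: plain square steel bar 20 x 20 x 64 mm, about 200 g (within 3 %). Its centre; x runs along the bar. Starts in pan A; there are 3 to 5 of these.
- long3_mid (a point): Long ballast bar: plain square steel bar 20 x 20 x 64 mm, about 200 g (within 3 %). Its centre; x runs along the bar. Starts in pan A; there are 3 to 5 of these.
- long4_mid (a point): Long ballast bar: plain square steel bar 20 x 20 x 64 mm, about 200 g (within 3 %). Its centre; x runs along the bar. Starts in pan A; there are 3 to 5 of these.
- long5_mid (a point): Long ballast bar: plain square steel bar 20 x 20 x 64 mm, about 200 g (within 3 %). Its centre; x runs along the bar. Starts in pan A; there are 3 to 5 of these.
- short1_mid (a point): Short ballast bar: plain square steel bar 20 x 20 x 32 mm, about 100 g (within 3 %), half a long one. Its centre; x runs along the bar. Starts on the bench to the robot's right; there are four.
- short2_mid (a point): Short ballast bar: plain square steel bar 20 x 20 x 32 mm, about 100 g (within 3 %), half a long one. Its centre; x runs along the bar. Starts on the bench to the robot's right; there are four.
- short3_mid (a point): Short ballast bar: plain square steel bar 20 x 20 x 32 mm, about 100 g (within 3 %), half a long one. Its centre; x runs along the bar. Starts on the bench to the robot's right; there are four.
- short4_mid (a point): Short ballast bar: plain square steel bar 20 x 20 x 32 mm, about 100 g (within 3 %), half a long one. Its centre; x runs along the bar. Starts on the bench to the robot's right; there are four.
- tape: Bystander: roll of clear tape lying flat, 90 mm across, 25 mm high. Origin under its centre.
- can: Bystander: upright aluminium can 60 mm across, 130 mm high. Origin under its centre.
- brush: Bystander: hand brush lying on the bench.
Things that resemble listed ones, but are neither listed nor needed, are in the scene too. Leave any purple, turquoise or yellow look-alike of the part that bears long1_mid alone.

How it is judged:
By the outcome, as a careful person would: the job done as asked, in the order asked, and still so for the second after the job is handed in, with the robot touching nothing.
Of long1, long2, long3, long4, long5 only 3 to 5 are there at a start; the rules pass over those that are not, and their reading is None.
At some moment in a run one of short1, short2, short3, short4 may be knocked a few centimetres aside while the robot is not near it.
Once in a run the grip may slacken for a moment while it holds something.
It also fails if it takes over 192 s, if anything falls off the work surface, if the arm or the gripper's body presses on something with over 40 N, if the wrist force passes 120 N, or if a joint passes its speed limit or range.

ROBOT

A 6-joint arm with a two-finger parallel gripper is mounted at the origin on the work surface. World frame = base frame: x ahead of the robot, y to its left, z up, the work surface at z = 0. Lengths are in mm, angles in rad, forces in N, time in s.
With the tool pointing down it reaches from about 350 to 800 mm from the base axis. Payload 7.3 kg.
Tool frame: the origin (TCP) lies midway between the tips of the shut fingers; the grasp point (between the pads) lies 19 mm behind it; z points along the fingers, y is the direction in which the jaws open and shut (so a half turn about z gives the same grasp; the last joint's range is limited). The gripper opens to 85 mm and grips with 20 to 120 N. Pads are 22 mm wide; open, the fingers measure 114 mm over their backs; the gripper's body (76 mm by 85 mm) begins 54 mm behind the grasp point. The pads swing forward as they close: fully open they stand 13 mm farther back than shut.
Start: joints at [-1.404, 0.342, 1.524, -0, 1.275, -0.146], TCP at [161.578, -499.537, 231.322] pointing down, gripper open.
Joint ranges: [-2.53, 2.53], [-0.77, 2.02], [0.04, 2.7], [-1, 4.14], [0.28, 2.66], [-3.11, 3.11]. Speed limits (rad/s): [2.57, 2.57, 3.14, 3.14, 3.14, 3.14].

INTERFACE

Orientations are given as a unit quaternion [x, y, z, w].
In Python, from bench import robot gives the robot as it stands.
- The arm moves only by the tool move_arm, never from a script. Its arguments are lists of equal length, an entry for each row: "translation": the shift along the tool's x, y, z in units of 100 mm (1.0 is 100 mm), a list of three; "rotation": the turn, a rotation vector about the tool's x, y, z in units of pi rad (1.0 is pi rad), a list of three. In form: {"translation": [[x, y, z], ...], "rotation": [[rx, ry, rz], ...]}. A call has 1 to 5 rows; each row is the pose to reach, as a shift and turn from the pose commanded when the call began, along the tool's axes at that moment, turning the shorter way round; what a row does not reach only later rows make up. A row lasts 1/10 s, in which the tool goes at most 50 mm and 8.59 degrees, less where a joint would pass 70% of its speed; a pose out of reach is approached as far as the arm can. A call with a number of a shift or a turn outside -1 to 1 is refused whole. A call with a gripper value outside its range is refused whole. "fingers" is the opening, from 0 (shut) to 1 (fully open), set as the call begins (left out, the last holds). The fingers move at their own pace and stop on an object; "grip_force" is the grip in N (left out, the last holds). Time passes only in rows, so rows that repeat a pose let the fingers close. It gives the time, the measured TCP pose, the force and the opening at its end, in the units of the state.
- robot.observe(): the state, without advancing time (a new reading comes with each control period).
- robot.grab_frame(name): name is "scene" or "top" or "wrist"; returns a dict with "image" (420x560x3 uint8, red, green, blue), "fov_y" (degrees; the focal length in pixels is half the picture's height over the tangent of half this angle, whatever the lens; pixels are square), "cx", "cy" (the principal point, pixels), "extrinsics" (4x4, takes a point from camera to world coordinates). Camera axes: x right, y up, looking along -z (the intrinsics and any distortion apply to the point x, -y, -z); pixel columns grow to the right and rows downward; lengths in mm; the calibration is good to about 2 mm. A picture is of the moment at which its call begins. There is no depth.
- robot.hand_in(): hands the job in, once; it reports no verdict.
The state is a dict: "time_s": time; "qpos": joint angles; "joint_vel": joint speeds; "tau": joint torques, N m; "tcp_pos": TCP position; "tool_rot": TCP orientation; "force": force on the tool from outside, world axes, zero at the start; "moment": the same for the moment, N m; "grip_width": opening from 0.0 (shut) to 1.0 (fully open).
Only numpy, scipy, OpenCV 4.12 (cv2) and the standard library are available. Lean on these libraries where they do the work, as an engineer would, in place of code of your own. Each camera call takes 0.05 s, during which the arm holds its last target.

## Working session

There is one attempt and no reset: what is moved stays moved. The work goes in short steps, Python scripts to look and compute and a tool call to move; the robot and the scene stay as the last step left them, time stands still between calls to the robot, and variables do not carry over. Pictures are saved under pics/ and viewed, and the job is handed in when it is done.

Besides the shell and the picture viewer there is one more tool, called after "Call:" as name(argument=value, ...) on one line, values as JSON. move_arm: Moves the arm, as the interface text tells. Shifts and turns lie within -1 to 1; 1 stands for 100 mm of shift or pi rad of turn. Its arguments: {"type":"object","properties":{"translation":{"type":"array"},"rotation":{"type":"array"},"fingers":{"type":"number"},"grip_force":{"type":"number"}},"required":["translation","rotation"]}

```bash
ls; mkdir -p pics
cat > h.py <<'E'
import numpy as np, cv2
from bench import robot
from scipy.spatial.transform import Rotation as R
def grab(n,fn=None):
    f=robot.grab_frame(n); 
    if fn: cv2.imwrite('pics/'+fn,cv2.cvtColor(f['image'],cv2.COLOR_RGB2BGR))
    return f
def ray(f,u,v):
    F=210/np.tan(np.radians(f['fov_y']/2))
    E=np.array(f['extrinsics'])
    p=np.array([[[u,v]]],float)
    d=np.array([(u-f['cx'])/F,-(v-f['cy'])/F,-1])
    return E[:3,3],E[:3,:3]@d
def at(f,u,v,z):
    o,d=ray(f,u,v); return o+d*(z-o[2])/d[2]
def proj(f,P):
    F=210/np.tan(np.radians(f['fov_y']/2)); E=np.array(f['extrinsics'])
    c=E[:3,:3].T@(np.array(P,float)-E[:3,3]); return f['cx']+F*c[0]/-c[2], f['cy']-F*c[1]/-c[2]
E
python3 - <<'E'
from h import *
for n in ['scene','top','wrist']:
    f=grab(n,n+'0.png'); print(n,{k:(v if k!='extrinsics' else np.round(v,3).tolist()) for k,v in f.items() if k!='image'})
print(robot.observe())
E
```

```text
pics
scene {'fov_y': 56.32797292056461, 'cx': 279.5923042949555, 'cy': 204.7321910416504, 'extrinsics': [[0.875, -0.369, 0.313, 887.265], [0.484, 0.667, -0.566, -526.845], [0.0, 0.647, 0.762, 793.463], [0.0, 0.0, 0.0, 1.0]]}
top {'fov_y': 45.95230051399844, 'cx': 280.8732835618104, 'cy': 205.25079551058496, 'extrinsics': [[-0.028, 0.988, -0.15, 427.72], [-0.999, -0.031, -0.02, -69.024], [-0.024, 0.149, 0.989, 1467.671], [0.0, 0.0, 0.0, 1.0]]}
wrist {'fov_y': 70.03043599309672, 'cx': 282.3200463117391, 'cy': 215.68903231181156, 'extrinsics': [[0.309, 0.899, 0.31, 241.673], [-0.951, 0.292, 0.099, -472.519], [-0.001, -0.325, 0.946, 374.042], [0.0, 0.0, 0.0, 1.0]]}
{'time_s': 0.15, 'qpos': array([-1.40400682e+00,  3.42571487e-01,  1.52475964e+00, -7.45824826e-06,
        1.27539329e+00, -1.46004485e-01]), 'joint_vel': array([-0.00086317, -0.00232308, -0.00300617, -0.00134343, -0.00224096,
       -0.00031981]), 'tau': array([ 4.93891312e-04, -4.33907676e+01, -2.46148396e+01, -2.66497809e-04,
        5.67948155e-03, -1.73159759e-06]), 'tcp_pos': array([ 161.521721  , -499.24021447,  230.79428184]), 'tool_rot': array([ 9.87794571e-01,  1.55761245e-01, -9.44760445e-06, -5.65813115e-04]), 'force': array([ 0.31339942, -0.42737724,  0.27490109]), 'moment': array([-0.01376457, -0.00046759, -0.06463658]), 'grip_width': 0.9990049489417019}
```

View pics/scene0.png

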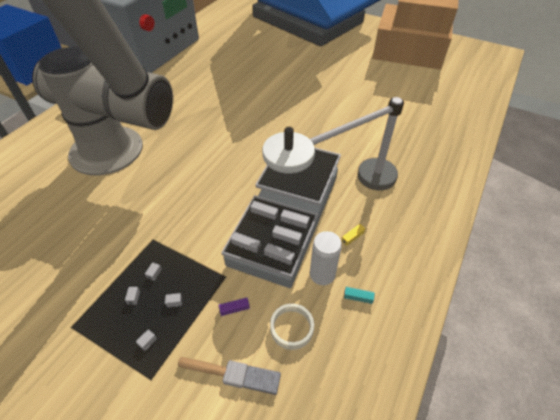

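View pics/top0.png

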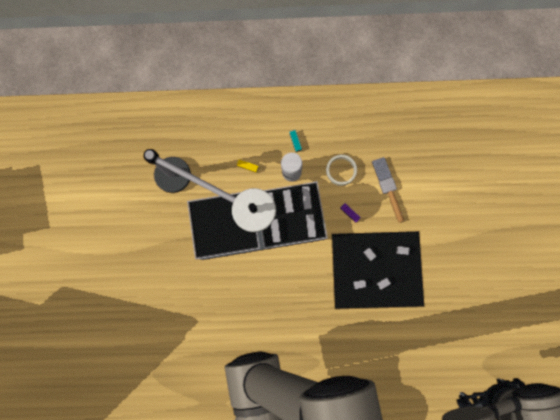

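View pics/wrist0.png

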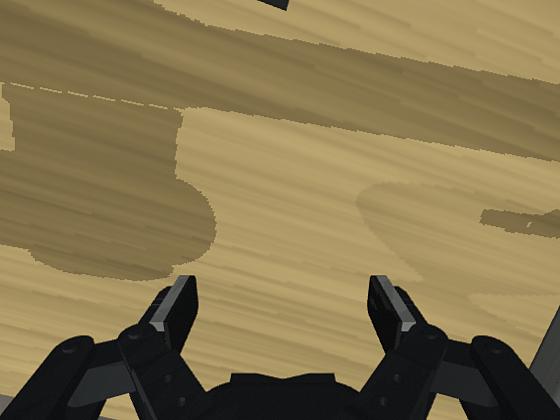

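The scene picture shows five grey long bars in the right pan, A, at about (265,209), (295,218), (287,234), (245,241) and (279,254). The four shorts are on the black mat at (153,271), (132,296), (173,300) and (146,341). The look-alikes are purple (234,306), turquoise (359,295) and yellow (353,233). The lamp head is at (289,152).

Run:
```python
from h import *
a=cv2.imread('pics/top0.png')
cv2.imwrite('pics/t1.png',cv2.resize(a[140:265,140:340],None,fx=4,fy=4,interpolation=cv2.INTER_CUBIC))
cv2.imwrite('pics/t2.png',cv2.resize(a[225:315,325:430],None,fx=6,fy=6,interpolation=cv2.INTER_CUBIC))
b=cv2.imread('pics/scene0.png')
cv2.imwrite('pics/s1.png',cv2.resize(b[120:285,215:400],None,fx=3.5,fy=3.5,interpolation=cv2.INTER_CUBIC))
```

```text
(no output)
```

View pics/t1.png

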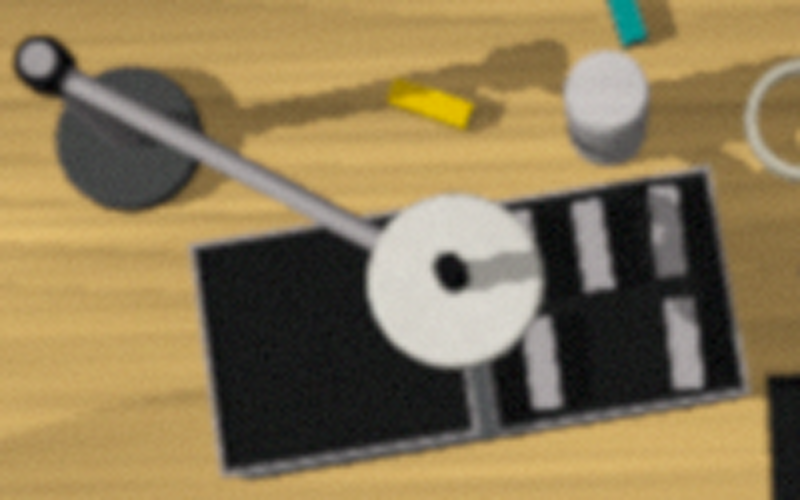

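View pics/t2.png

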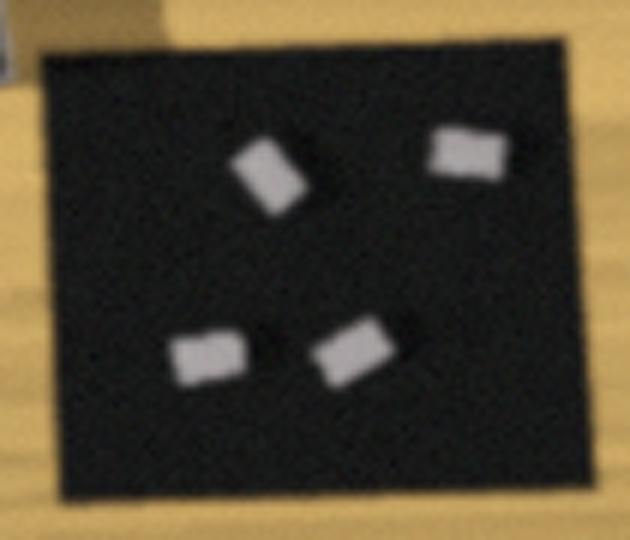

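View pics/s1.png

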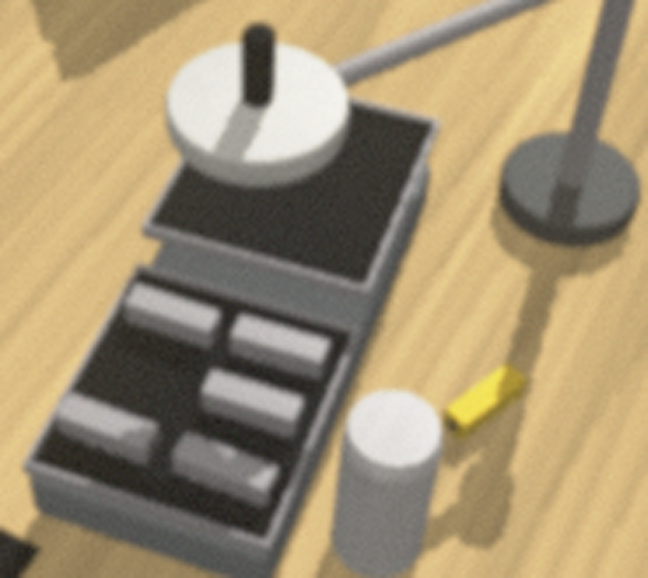

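```bash
cat >> h.py <<'E'
def c2p(x,y,x0,y0,s): return x0+(x+.5)/s-.5, y0+(y+.5)/s-.5
E
python3 - <<'E'
from h import *
f=grab('top');g=grab('scene')
t=lambda x,y,z:at(f,*c2p(x,y,140,140,4),z)
t2=lambda x,y,z:at(f,*c2p(x,y,325,225,6),z)
s=lambda x,y,z:at(g,*c2p(x,y,215,120,3.5),z)
np.set_printoptions(precision=1,suppress=True)
print('disc top',t(455,282,247),s(259,103,247))
print('grip top',t(445,268,296), s(259,33,296))
print('post',t(40,60,250))
for n,p in dict(fl=(195,245),fr=(707,170),nr=(745,388),nl=(225,472)).items(): print(n,t(*p,89 if 'l' in n[1] else 66), n)
# pan A bars top z=75-14+20=81
print('A bars')
for p in [(593,245),(667,232),(684,344),(543,363)]: print(t(*p,81))
for p in [(280,340),(252,395),(225,460),(108,420),(172,305)]: print('s',s(*p,81))
print('shorts')
for p in [(270,176),(468,154),(208,358),(355,352)]: print(t2(*p,20))
b=lambda u,v,z:at(g,u,v,z)
for p in [(153,270),(132,295),(174,299),(146,340)]: print('s',b(*p,20)) 
print('can',t(605,90,130))
E
```

```text
disc top [602.7  24.2 247. ] [605.8  20.9 247. ]
grip top [604.3  26.3 296. ] [603.   24.2 296. ]
post [753.  285.2 250. ]
fl [657.6 220.   89. ] fl
fr [ 704.3 -145.2   66. ] fr
nr [ 546.5 -165.9   66. ] nr
nl [496.9 199.1  89. ] nl
A bars
[649.9 -61.6  81. ]
[ 657.5 -114.3   81. ]
[ 577.4 -123.4   81. ]
[567. -24.  81.]
s [642.9 -12.8  81. ]
s [648.1 -61.5  81. ]
s [ 657.1 -113.4   81. ]
s [ 577.6 -122.9   81. ]
s [564.9 -21.3  81. ]
shorts
[ 496.3 -293.5   20. ]
[ 504.1 -389.3   20. ]
[ 410.4 -259.2   20. ]
[ 411.2 -329.4   20. ]
s [ 412.5 -261.    20. ]
s [ 414.2 -331.1   20. ]
s [ 499.7 -294.6   20. ]
s [ 507.6 -392.3   20. ]
can [750.3 -73.4 130. ]
```

What could be mistaken for what, by scene pixel:
- **Long bars:** grey bars at (265,209), (295,218), (287,234), (245,241) and (279,254). They could be confused with purple (234,306), turquoise (359,295) and yellow (353,233). The crop shows all five in the pan are plain grey steel, so I chose those.
- **Shorts:** only the four grey ones on the mat.
- **Lamp grip:** the black peg at (289,138). The black post cap at (396,103) is the other candidate.

The two cameras agree to about 3 mm, and the post-to-head distance comes out at 300 mm as specified.

```bash
cat > plan.py <<'E'
# usage: plan.py x y z psi [x y z psi [step]] ... ; '@' separated waypoints; starts from measured pose (rounded)
import sys, math, numpy as np
from h import robot,R
from scipy.spatial.transform import Rotation as R
def pose():
    o=robot.observe(); m=R.from_quat(o['tool_rot']).as_matrix()
    return np.array(o['tcp_pos']), math.degrees(math.atan2(m[1,0],m[0,0])), o, m
def plan(wps):
    p,psi,o,m=pose(); print('t',round(o['time_s'],2),'p',np.round(p,1),'psi',round(psi,1),'w',round(o['grip_width'],3),'F',np.round(o['force'],1),'tilt',np.round(m[2],3))
    for w in wps:
        x,y,z,ps=w[:4]; step=w[4] if len(w)>4 else 45
        tgt=np.array([x,y,z],float)
        print('->',w)
        for it in range(20):
            d=tgt-p; dps=ps-psi; c,s=math.cos(math.radians(psi)),math.sin(math.radians(psi))
            t=np.array([c*d[0]+s*d[1], s*d[0]-c*d[1], -d[2]])/100; rz=-dps/180
            if np.abs(t).max()<0.004 and abs(rz)<0.003: break
            k=max(1,np.abs(t).max(),np.linalg.norm(d)/(5*step),abs(dps)/42)
            t=np.round(t/k,2); rz=round(rz/k,3)
            dd=np.linalg.norm(t)*100
            n=max(1,math.ceil(dd/step-.02),math.ceil(abs(rz)*180/8.5))
            print('  n=%d T=%s rz=%s'%(n,t.tolist(),rz))
            p=p+np.array([c*t[0]+s*t[1], s*t[0]-c*t[1], -t[2]])*100; psi-=rz*180
if __name__=='__main__':
    plan([[float(v) for v in a.split(',')] for a in sys.argv[1:]])
E
python3 plan.py 604,25,345,60
```

```text
t 0.25 p [ 161.5 -499.4  231. ] psi 17.9 w 1.002 F [-0.7  0.2  0.6] tilt [ 0.    -0.001 -1.   ]
-> [604.0, 25.0, 345.0, 60.0]
  n=3 T=[1.0, -0.62, -0.2] rz=-0.04
  n=3 T=[1.0, -0.46, -0.18] rz=-0.038
  n=3 T=[1.0, -0.32, -0.17] rz=-0.036
  n=3 T=[1.0, -0.2, -0.17] rz=-0.035
  n=3 T=[1.0, -0.09, -0.17] rz=-0.034
  n=3 T=[1.0, 0.01, -0.17] rz=-0.034
  n=2 T=[0.51, 0.06, -0.08] rz=-0.017
  n=1 T=[-0.0, 0.0, -0.0] rz=0.0
  n=1 T=[-0.0, 0.0, -0.0] rz=0.0
  n=1 T=[-0.0, 0.0, -0.0] rz=0.0
  n=1 T=[-0.0, 0.0, -0.0] rz=0.0
  n=1 T=[-0.0, 0.0, -0.0] rz=0.0
  n=1 T=[-0.0, 0.0, -0.0] rz=0.0
  n=1 T=[-0.0, 0.0, -0.0] rz=0.0
  n=1 T=[-0.0, 0.0, -0.0] rz=0.0
  n=1 T=[-0.0, 0.0, -0.0] rz=0.0
  n=1 T=[-0.0, 0.0, -0.0] rz=0.0
  n=1 T=[-0.0, 0.0, -0.0] rz=0.0
  n=1 T=[-0.0, 0.0, -0.0] rz=0.0
  n=1 T=[-0.0, 0.0, -0.0] rz=0.0
```

```bash
sed -i 's/<0.004/<0.0055/' plan.py
```

Call:
move_arm(translation=[[1.0,-0.62,-0.2],[1.0,-0.62,-0.2],[1.0,-0.62,-0.2]], rotation=[[0,0,-0.04],[0,0,-0.04],[0,0,-0.04]])

```text
time_s: 0.55
tcp_pos: [239.4, -407.2, 251.9]
tool_rot: [0.976, 0.218, 0.0, -0.0]
force: [-0.1, 0.0, -0.6]
grip_width: 0.997
```

Call:
move_arm(translation=[[1.0,-0.46,-0.18],[1.0,-0.46,-0.18],[1.0,-0.46,-0.18]], rotation=[[0,0,-0.038],[0,0,-0.038],[0,0,-0.038]])

```text
time_s: 0.85
tcp_pos: [310.9, -322.6, 270.3]
tool_rot: [0.961, 0.277, 0.001, 0.0]
force: [0.5, -0.9, 0.8]
grip_width: 0.999
```

Call:
move_arm(translation=[[1.0,-0.32,-0.17],[1.0,-0.32,-0.17],[1.0,-0.32,-0.17]], rotation=[[0,0,-0.036],[0,0,-0.036],[0,0,-0.036]])

```text
time_s: 1.15
tcp_pos: [379.0, -242.6, 287.2]
tool_rot: [0.943, 0.331, 0.001, 0.0]
force: [0.4, 0.1, -0.5]
grip_width: 0.998
```

Call:
move_arm(translation=[[1.0,-0.2,-0.17],[1.0,-0.2,-0.17],[1.0,-0.2,-0.17]], rotation=[[0,0,-0.035],[0,0,-0.035],[0,0,-0.035]])

```text
time_s: 1.45
tcp_pos: [445.0, -164.9, 303.9]
tool_rot: [0.924, 0.383, 0.001, 0.0]
force: [-0.2, -1.1, 0.1]
grip_width: 0.998
```

Call:
move_arm(translation=[[1.0,-0.09,-0.17],[1.0,-0.09,-0.17],[1.0,-0.09,-0.17]], rotation=[[0,0,-0.034],[0,0,-0.034],[0,0,-0.034]])

```text
time_s: 1.75
tcp_pos: [509.6, -88.4, 320.5]
tool_rot: [0.902, 0.431, 0.001, 0.0]
force: [-0.5, -1.0, -1.1]
grip_width: 1.0
```

```bash
python3 plan.py 604,25,345,60; python3 -c "
from h import *
grab('wrist','w1.png')"
```

```text
t 1.75 p [509.6 -88.4 320.5] psi 51.1 w 1.0 F [-0.5 -1.  -1.1] tilt [ 0.002  0.001 -1.   ]
-> [604.0, 25.0, 345.0, 60.0]
  n=3 T=[1.0, 0.01, -0.17] rz=-0.034
  n=2 T=[0.47, 0.06, -0.07] rz=-0.016
```

View pics/w1.png

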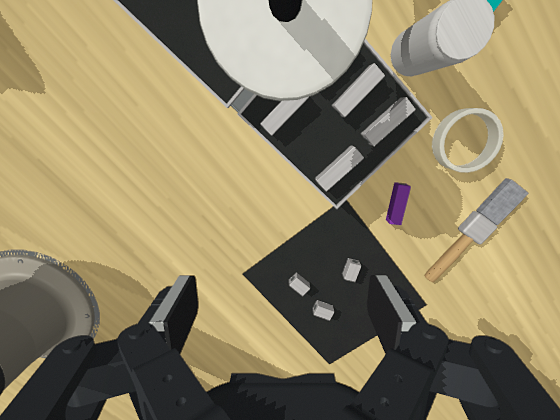

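Call:
move_arm(translation=[[1.0,0.01,-0.17],[1.0,0.01,-0.17],[1.0,0.01,-0.17]], rotation=[[0,0,-0.034],[0,0,-0.034],[0,0,-0.034]])

```text
time_s: 2.1
tcp_pos: [573.0, -12.4, 336.9]
tool_rot: [0.878, 0.478, 0.0, -0.0]
force: [-0.6, -0.6, -1.2]
grip_width: 0.998
```

Call:
move_arm(translation=[[0.47,0.06,-0.07],[0.47,0.06,-0.07],[0.47,0.06,-0.07]], rotation=[[0,0,-0.016],[0,0,-0.016],[0,0,-0.016]])

```text
time_s: 2.4
tcp_pos: [601.4, 20.5, 343.4]
tool_rot: [0.867, 0.498, -0.001, -0.0]
force: [-0.0, -0.5, 0.4]
grip_width: 0.991
```

```bash
python3 -c "
from h import *
f=grab('wrist','w2.png')
import pickle
for z in (248,296): print(proj(f,(604,25,z)))
g=grab('scene','s2.png')"; python3 plan.py 604,25,261,60
```

```text
(np.float64(282.7100664368521), np.float64(212.8088705045603))
(np.float64(282.76499321401457), np.float64(235.01006682826025))
t 2.5 p [601.   20.1 344. ] psi 59.7 w 1.005 F [0.4 0.5 0.6] tilt [-0.001 -0.    -1.   ]
-> [604.0, 25.0, 261.0, 60.0]
  n=2 T=[0.06, 0.0, 0.83] rz=-0.002
```

View pics/w2.png

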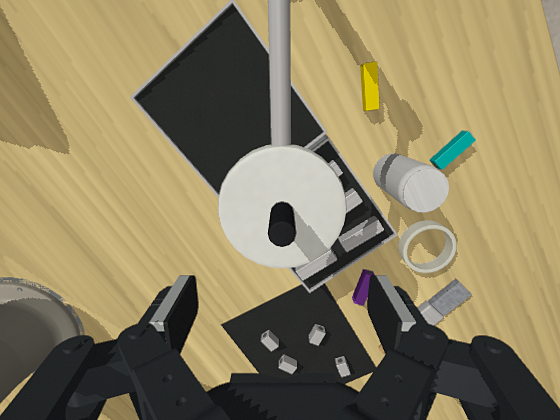

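View pics/s2.png

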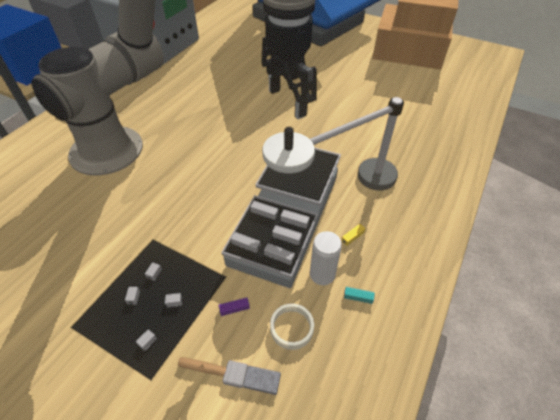

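Call:
move_arm(translation=[[0.07,0,0.3],[0.07,0,0.6],[0.07,0,0.83],[0.07,0,0.83]], rotation=[[0,0,0],[0,0,0],[0,0,0],[0,0,0]])

```text
time_s: 2.9
tcp_pos: [602.9, 26.7, 258.2]
tool_rot: [0.867, 0.498, -0.003, -0.002]
force: [-0.9, -0.1, -0.0]
grip_width: 1.0
```

Call:
move_arm(translation=[[0,0,0],[0,0,0],[0,0,0],[0,0,0],[0,0,0]], rotation=[[0,0,0],[0,0,0],[0,0,0],[0,0,0],[0,0,0]], fingers=0, grip_force=30)

```text
time_s: 3.4
tcp_pos: [605.4, 28.1, 262.2]
tool_rot: [0.867, 0.499, 0.001, 0.001]
force: [0.6, -0.0, 2.0]
grip_width: 0.226
```

```bash
python3 plan.py 604,25,261,60
```

```text
t 3.4 p [605.4  28.1 262.2] psi 59.9 w 0.226 F [ 0.6 -0.   2. ] tilt [ 0.     0.002 -1.   ]
-> [604.0, 25.0, 261.0, 60.0]
  n=1 T=[-0.03, 0.0, 0.01] rz=-0.001
```

Call:
move_arm(translation=[[0.005,-0.18,0],[0.022,-0.36,0],[0.048,-0.537,0],[0.086,-0.713,0],[0.134,-0.887,0]], rotation=[[0,0,0.0191],[0,0,0.0382],[0,0,0.0573],[0,0,0.0764],[0,0,0.0955]])

```text
time_s: 3.9
tcp_pos: [534.4, 83.7, 262.2]
tool_rot: [0.932, 0.362, -0.0, 0.001]
force: [-2.0, -3.2, 4.6]
grip_width: 0.223
```

```bash
python3 plan.py 604,25,261,60|head -1; python3 -c "
import numpy as np
from h import robot
p=robot.observe()['tcp_pos'];print(np.hypot(p[0]-753,p[1]-285),np.degrees(np.arctan2(285-p[1],753-p[0])))"
```

```text
t 3.9 p [534.4  83.7 262.2] psi 42.5 w 0.223 F [-2.  -3.2  4.6] tilt [-0.001  0.002 -1.   ]
297.16148532079427 42.65234857333501
```

Forces are small and the arc is being followed.

Call:
move_arm(translation=[[0.005,-0.18,0],[0.022,-0.36,0],[0.048,-0.537,0],[0.086,-0.713,0],[0.134,-0.887,0]], rotation=[[0,0,0.0191],[0,0,0.0382],[0,0,0.0573],[0,0,0.0764],[0,0,0.0955]])

```text
time_s: 4.4
tcp_pos: [483.4, 158.1, 262.1]
tool_rot: [0.976, 0.219, -0.001, 0.001]
force: [-4.6, -3.7, 6.3]
grip_width: 0.223
```

Call:
move_arm(translation=[[0.005,-0.18,0],[0.022,-0.36,0],[0.048,-0.537,0],[0.086,-0.713,0],[0.134,-0.887,0]], rotation=[[0,0,0.0191],[0,0,0.0382],[0,0,0.0573],[0,0,0.0764],[0,0,0.0955]])

```text
time_s: 4.9
tcp_pos: [457.1, 244.6, 262.1]
tool_rot: [0.997, 0.071, -0.001, 0.001]
force: [-5.7, -3.1, 6.5]
grip_width: 0.229
```

Call:
move_arm(translation=[[0.005,-0.18,0],[0.022,-0.36,0],[0.048,-0.537,0],[0.086,-0.713,0],[0.134,-0.887,0]], rotation=[[0,0,0.0191],[0,0,0.0382],[0,0,0.0573],[0,0,0.0764],[0,0,0.0955]])

```text
time_s: 5.4
tcp_pos: [458.1, 334.8, 262.2]
tool_rot: [0.997, -0.079, -0.001, 0.0]
force: [-3.7, -1.3, 5.3]
grip_width: 0.226
```

Call:
move_arm(translation=[[0.005,-0.18,0],[0.018,-0.32,0],[0.018,-0.32,0],[0.018,-0.32,0]], rotation=[[0,0,0.0191],[0,0,0.034],[0,0,0.034],[0,0,0.034]])

```text
time_s: 5.8
tcp_pos: [465.4, 366.6, 262.2]
tool_rot: [0.991, -0.13, -0.0, -0.001]
force: [-4.5, 0.8, 4.8]
grip_width: 0.227
```

```bash
python3 plan.py 604,25,261,60|head -1; python3 -c "
import numpy as np
from h import *
p=robot.observe()['tcp_pos'];print(np.hypot(p[0]-753,p[1]-285),np.degrees(np.arctan2(285-p[1],753-p[0])))
grab('scene','s3.png')"
```

```text
t 5.8 p [465.4 366.6 262.2] psi -15.0 w 0.227 F [-4.5  0.8  4.8] tilt [-0.    -0.001 -1.   ]
298.977371934551 -15.84863537848974
```

View pics/s3.png

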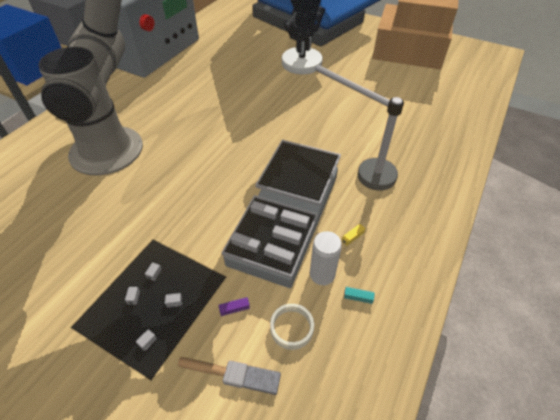

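The lamp head is now at scene pixel (302,60), about 1.3 rad round and clear of the scale. Next I let go, rise and re-measure.

Call:
move_arm(translation=[[0,0,0],[0,0,0],[0,0,0],[0,0,0]], rotation=[[0,0,0],[0,0,0],[0,0,0],[0,0,0]], fingers=0.8)

```text
time_s: 6.25
tcp_pos: [466.2, 365.3, 261.1]
tool_rot: [0.991, -0.131, -0.0, 0.0]
force: [0.2, -0.6, 0.6]
grip_width: 0.797
```

Call:
move_arm(translation=[[0,0,-0.4],[0,0,-0.8],[0,0,-0.8]], rotation=[[0,0,0],[0,0,0],[0,0,0]])

```text
time_s: 6.55
tcp_pos: [467.7, 366.3, 347.3]
tool_rot: [0.991, -0.131, 0.004, -0.003]
force: [-0.2, -0.5, 0.5]
grip_width: 0.798
```

```bash
cat > bars.py <<'E'
from h import *
np.set_printoptions(precision=1,suppress=True)
def bars(f,z,box,out=None,thr=110):
    """bright bar tops inside pixel box; rectify contour to world plane z, minAreaRect"""
    x0,y0,x1,y1=box; im=f['image'][y0:y1,x0:x1]
    hsv=cv2.cvtColor(im,cv2.COLOR_RGB2HSV); g=im.mean(2)
    m=((g>thr)&(hsv[...,1]<60)).astype(np.uint8)
    k=6; M=cv2.resize(cv2.GaussianBlur(m.astype(np.float32),(0,0),.6),None,fx=k,fy=k,interpolation=cv2.INTER_CUBIC)
    cs,_=cv2.findContours((M>.5).astype(np.uint8),cv2.RETR_EXTERNAL,cv2.CHAIN_APPROX_NONE)
    for c in cs:
        if cv2.contourArea(c)<30*k*k: continue
        w=np.array([at(f,*c2p(a,b,x0,y0,k),z)[:2] for a,b in c[:,0]],np.float32)
        r=cv2.minAreaRect(w); (cx,cy),(a,b),ang=r
        if a<b: a,b,ang=b,a,ang+90
        print('c',np.round((cx,cy),1),'size',round(a,1),round(b,1),'axis deg',round((ang+90)%180-90,1))
if __name__=='__main__':
    import sys
    f=grab('top','tt_%s.png'%sys.argv[1])
    print('shorts');bars(f,20,(325,225,430,315))
    print('panA');bars(f,float(sys.argv[2]) if len(sys.argv)>2 else 81,(258,180,330,245))
    print('panB');bars(f,float(sys.argv[3]) if len(sys.argv)>3 else 95,(192,192,258,258))
E
python3 bars.py a; python3 plan.py 420,-255,250,30 |cat
```

```text
shorts
c [ 410.7 -259.7] size 34.8 20.9 axis deg -80.4
c [ 411. -328.] size 33.6 20.9 axis deg -58.7
c [ 496.5 -293.3] size 32.5 22.1 axis deg 34.2
c [ 504.9 -389.1] size 34.5 19.8 axis deg 88.3
panA
c [569.7 -21.6] size 61.7 22.1 axis deg -1.4
c [ 580.  -121.7] size 61.0 22.3 axis deg 1.6
c [643.9 -11.2] size 64.9 22.1 axis deg 7.9
c [650.  -61.2] size 65.4 22.2 axis deg 7.7
c [ 658.2 -114. ] size 64.3 22.9 axis deg 4.1
panB
t 6.6 p [467.  365.9 344.2] psi -15.0 w 0.801 F [ 1.2 -0.7 -0.5] tilt [ 0.005 -0.004 -1.   ]
-> [420.0, -255.0, 250.0, 30.0]
  n=3 T=[0.19, 1.0, 0.15] rz=-0.041
  n=3 T=[0.06, 1.0, 0.15] rz=-0.04
  n=3 T=[-0.07, 1.0, 0.15] rz=-0.04
  n=3 T=[-0.2, 1.0, 0.16] rz=-0.041
  n=3 T=[-0.33, 1.0, 0.16] rz=-0.043
  n=3 T=[-0.49, 1.0, 0.17] rz=-0.044
  n=1 T=[-0.01, 0.01, 0.0] rz=-0.001
```

View pics/tt_a.png

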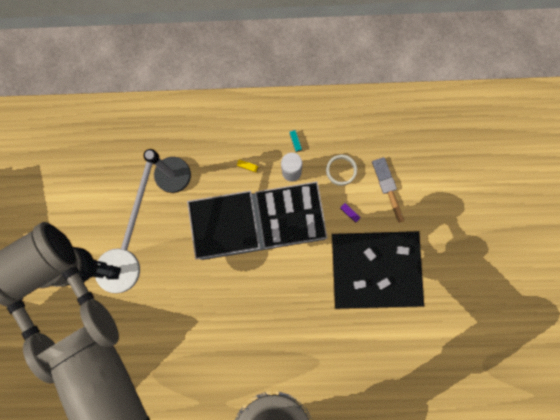

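The top view shows all five longs in A at about (270,203), (288,200), (306,198), (275,231) and (311,225). The four shorts are on the mat and the lamp is off the scale at (118,271). Going to the short at (411,-260).

```bash
python3 plan.py 411,-260,160,101
```

```text
t 6.6 p [467.  365.9 344.2] psi -15.0 w 0.801 F [ 1.2 -0.7 -0.5] tilt [ 0.005 -0.004 -1.   ]
-> [411.0, -260.0, 160.0, 101.0]
  n=3 T=[0.17, 1.0, 0.3] rz=-0.104
  n=3 T=[-0.15, 1.0, 0.3] rz=-0.104
  n=3 T=[-0.52, 1.0, 0.33] rz=-0.116
  n=4 T=[-1.0, 0.89, 0.39] rz=-0.137
  n=3 T=[-1.0, 0.3, 0.3] rz=-0.107
  n=2 T=[-0.75, -0.03, 0.22] rz=-0.077
```

Call:
move_arm(translation=[[0.17,1.0,0.3],[0.17,1.0,0.3],[0.17,1.0,0.3]], rotation=[[0,0,-0.104],[0,0,-0.104],[0,0,-0.104]])

```text
time_s: 6.9
tcp_pos: [454.6, 260.2, 308.1]
tool_rot: [0.999, 0.033, -0.003, 0.002]
force: [0.3, 0.4, -0.8]
grip_width: 0.802
```

Call:
move_arm(translation=[[-0.15,1.0,0.3],[-0.15,1.0,0.3],[-0.15,1.0,0.3]], rotation=[[0,0,-0.104],[0,0,-0.104],[0,0,-0.104]])

```text
time_s: 7.2
tcp_pos: [446.4, 160.4, 278.8]
tool_rot: [0.981, 0.195, -0.002, 0.001]
force: [-0.8, 0.5, 0.8]
grip_width: 0.804
```

Call:
move_arm(translation=[[-0.52,1.0,0.33],[-0.52,1.0,0.33],[-0.52,1.0,0.33]], rotation=[[0,0,-0.116],[0,0,-0.116],[0,0,-0.116]])

```text
time_s: 7.5
tcp_pos: [436.7, 49.4, 246.4]
tool_rot: [0.929, 0.371, -0.001, -0.0]
force: [0.3, 0.7, 0.1]
grip_width: 0.798
```

Call:
move_arm(translation=[[-1.0,0.89,0.39],[-1.0,0.89,0.39],[-1.0,0.89,0.39],[-1.0,0.89,0.39]], rotation=[[0,0,-0.137],[0,0,-0.137],[0,0,-0.137],[0,0,-0.137]])

```text
time_s: 7.9
tcp_pos: [424.7, -84.6, 207.1]
tool_rot: [0.829, 0.559, -0.001, -0.001]
force: [0.1, 0.4, -0.1]
grip_width: 0.799
```

Call:
move_arm(translation=[[-1.0,0.3,0.3],[-1.0,0.3,0.3],[-1.0,0.3,0.3]], rotation=[[0,0,-0.107],[0,0,-0.107],[0,0,-0.107]])

```text
time_s: 8.2
tcp_pos: [415.2, -188.0, 177.3]
tool_rot: [0.723, 0.691, -0.001, -0.001]
force: [-0.8, 0.4, 0.2]
grip_width: 0.8
```

```bash
python3 bars.py b; python3 -c "
from h import *
grab('wrist','w3.png')";python3 plan.py 411,-260,160,101
```

```text
shorts
c [ 354.6 -310.1] size 70.1 21.2 axis deg -37.7
c [ 395.6 -241.8] size 122.8 77.1 axis deg 55.5
c [ 443.2 -178.9] size 68.9 21.3 axis deg -36.1
c [ 496.7 -293.1] size 31.9 21.8 axis deg 36.5
c [ 504.9 -389.1] size 34.5 19.8 axis deg 88.3
panA
c [567.7 -22.8] size 64.8 22.1 axis deg 5.7
c [ 578.1 -123. ] size 63.7 22.7 axis deg 4.9
c [643.9 -11.2] size 64.9 22.1 axis deg 8.0
c [650.5 -61.1] size 64.4 22.2 axis deg 7.6
c [ 658.4 -114. ] size 64.0 22.8 axis deg 4.3
panB
t 8.3 p [ 415.3 -187.7  177.3] psi 87.1 w 0.8 F [-0.7  0.3  0.6] tilt [ 0.001 -0.003 -1.   ]
-> [411.0, -260.0, 160.0, 101.0]
  n=2 T=[-0.72, -0.01, 0.17] rz=-0.077
  n=1 T=[-0.01, 0.0, 0.0] rz=-0.0
```

View pics/w3.png

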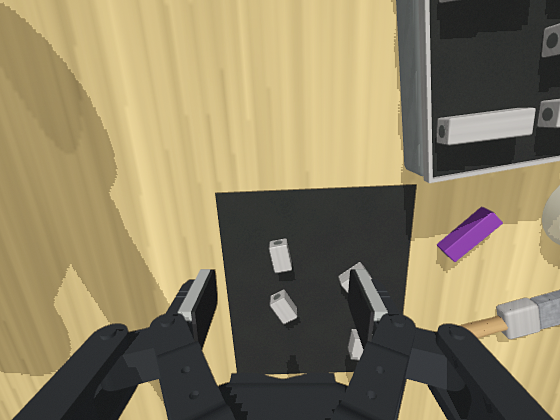

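Run:
```python
from h import *
f=grab('wrist')
b=cv2.imread('pics/w3.png')
cv2.imwrite('pics/w3c.png',cv2.resize(b[220:370,220:400],None,fx=4,fy=4,interpolation=cv2.INTER_CUBIC))
```

```text
(no output)
```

View pics/w3c.png

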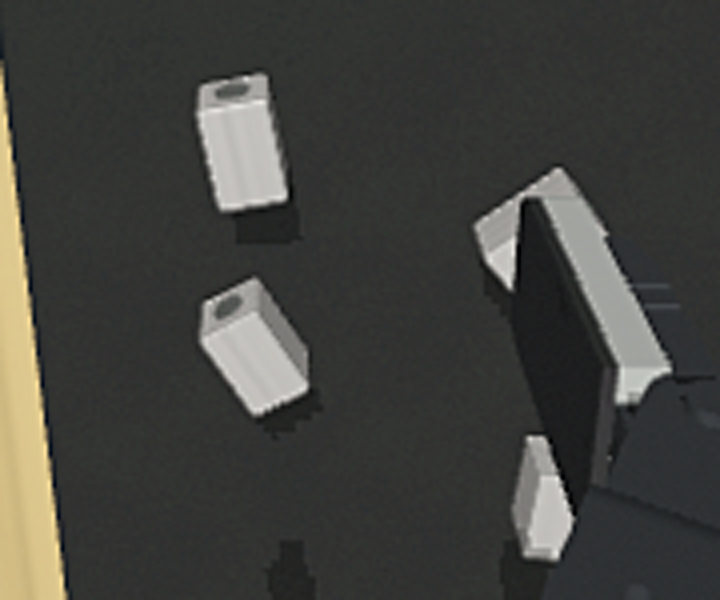

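Run:
```python
from h import *
f=grab('wrist')
def rect(pts,z,x0,y0,s):
    w=np.array([at(f,*c2p(a,b,x0,y0,s),z)[:2] for a,b in pts])
    ax=(w[2]+w[3]-w[0]-w[1])/2; ay=(w[1]+w[2]-w[0]-w[3])/2
    print(w.mean(0).round(1),np.hypot(*ax).round(1),np.hypot(*ay).round(1),np.degrees(np.arctan2(ax[1],ax[0])).round(1))
rect([(200,112),(268,100),(288,200),(220,212)],20,220,220,4)
rect([(202,338),(261,308),(310,382),(255,415)],20,220,220,4)
```

```text
[ 410.1 -255.6] 31.6 19.4 -82.8
[ 410.4 -323.4] 30.7 20.3 -63.2
```

```bash
python3 plan.py 410.5,-258.5,60,98 410.5,-258.5,4,98,30
```

```text
t 8.4 p [ 416.  -185.5  178.4] psi 87.1 w 0.795 F [ 0.5  1.3 -0.2] tilt [ 0.001 -0.002 -1.   ]
-> [410.5, -258.5, 60.0, 98.0]
  n=3 T=[-0.62, -0.01, 1.0] rz=-0.051
  n=1 T=[-0.11, -0.02, 0.18] rz=-0.01
-> [410.5, -258.5, 4.0, 98.0, 30.0]
  n=2 T=[0.0, -0.0, 0.56] rz=0.0
```

Call:
move_arm(translation=[[-0.62,-0.01,1.0],[-0.62,-0.01,1.0],[-0.62,-0.01,1.0]], rotation=[[0,0,-0.051],[0,0,-0.051],[0,0,-0.051]], fingers=0.6)

```text
time_s: 8.7
tcp_pos: [411.4, -246.9, 76.3]
tool_rot: [0.667, 0.745, -0.0, -0.002]
force: [-0.7, 0.0, 0.7]
grip_width: 0.601
```

Call:
move_arm(translation=[[-0.11,-0.02,0.18],[-0.11,-0.02,0.18],[-0.11,-0.02,0.18],[-0.11,-0.02,0.18]], rotation=[[0,0,-0.01],[0,0,-0.01],[0,0,-0.01],[0,0,-0.01]])

```text
time_s: 9.1
tcp_pos: [412.6, -258.2, 62.4]
tool_rot: [0.655, 0.756, 0.0, 0.001]
force: [-0.6, -0.2, -0.1]
grip_width: 0.6
```

```bash
python3 -c "
from h import *
grab('wrist','w4.png')
for i in range(3): print(robot.observe()['tcp_pos']); grab('top')";python3 plan.py 410.5,-258.5,4,98
```

```text
[ 412.6217664  -258.34265939   62.46656736]
[ 412.5802734  -258.47774897   62.40660278]
[ 412.47027755 -258.59088148   62.28554866]
t 9.3 p [ 412.4 -258.7   62.1] psi 98.2 w 0.597 F [ 0.3  0.2 -0.9] tilt [-0.001  0.001 -1.   ]
-> [410.5, -258.5, 4.0, 98.0]
  n=2 T=[0.0, -0.02, 0.58] rz=0.001
```

View pics/w4.png

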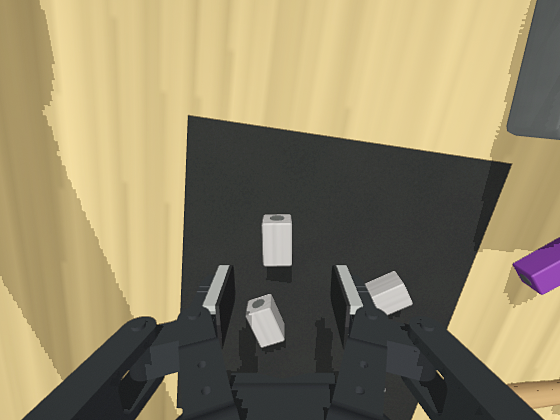

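```bash
python3 -c "
from h import *
f=grab('wrist')
p=robot.observe()['tcp_pos']
print(proj(f,p),proj(f,(p[0],p[1],20)),proj(f,(p[0],p[1],0)))
for q in [(263,223),(291,223),(292,265),(264,265)]: print(at(f,*q,20))
print('s4');
for q in [(248,317),(275,303),(285,340),(263,349)]: print(at(f,*q,20))
"
```

```text
(np.float64(281.39127615057026), np.float64(277.4734164540966)) (np.float64(281.46417526747626), np.float64(245.12612665426212)) (np.float64(281.4897413209443), np.float64(233.78178428541042))
[ 397.92959468 -244.6777308    20.        ]
[ 416.21842662 -242.03000952   20.        ]
[ 421.67478479 -272.67503834   20.        ]
[ 402.44384822 -275.45337947   20.        ]
s4
[ 396.07842557 -320.06455038   20.        ]
[ 414.21970169 -305.1120918    20.        ]
[ 426.31020209 -336.99430189   20.        ]
[ 410.72941398 -347.926816     20.        ]
```

Call:
move_arm(translation=[[0,-0.03,0.3],[0,-0.03,0.58],[0,-0.03,0.58],[0,-0.03,0.58]], rotation=[[0,0,0],[0,0,-0.003],[0,0,-0.003],[0,0,-0.003]])

```text
time_s: 9.75
tcp_pos: [409.0, -259.3, 3.6]
tool_rot: [0.651, 0.759, -0.0, -0.0]
force: [0.3, -0.6, 0.1]
grip_width: 0.599
```

Call:
move_arm(translation=[[0,0,0],[0,0,0],[0,0,0],[0,0,0]], rotation=[[0,0,0],[0,0,0],[0,0,0],[0,0,0]], fingers=0, grip_force=70)

```text
time_s: 10.15
tcp_pos: [409.7, -259.9, 4.8]
tool_rot: [0.651, 0.759, -0.0, 0.001]
force: [-0.9, 0.4, 6.6]
grip_width: 0.21
```

Call:
move_arm(translation=[[0,0,-0.3],[0,0,-0.7],[0,0,-1],[0,0,-1]], rotation=[[0,0,0],[0,0,0],[0,0,0],[0,0,0]])

```text
time_s: 10.55
tcp_pos: [411.1, -261.1, 107.9]
tool_rot: [0.651, 0.759, -0.0, 0.005]
force: [-0.7, 0.1, -1.7]
grip_width: 0.215
```

```bash
python3 -c "
from h import *
grab('wrist','w5.png')
import math
c=np.array([601,27]);a=math.radians(7.3)
for n,(x,y) in dict(B1=(-35,152),B2=(-35,96),B3=(-35,40),A1=(-40,-95),L1=(38,140),L2=(38,55)).items():
  print(n,c+x*np.array([math.cos(a),math.sin(a)])+y*np.array([-math.sin(a),math.cos(a)]))"
```

```text
B1 [546.969874   173.32069397]
B2 [554.08549208 117.77460519]
B3 [561.20111017  62.2285164 ]
A1 [573.39536011 -72.31255639]
L1 [620.90294361 170.69367709]
L2 [631.70343535  86.38264947]
```

View pics/w5.png

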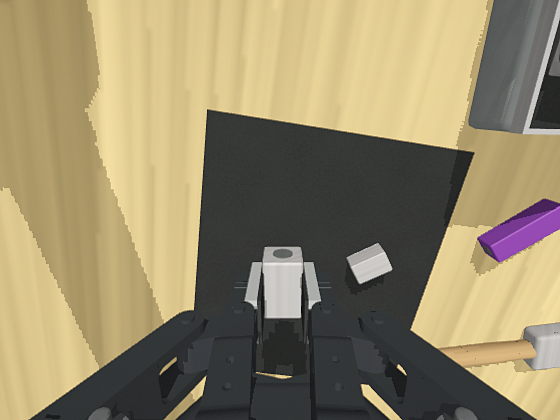

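The short is held, at (283,280) in the wrist view. I put it in pan A's free near-middle spot.

```bash
python3 plan.py 573.4,-72.3,120,97.3 573.4,-72.3,67,97.3,20
```

```text
t 10.6 p [ 410.1 -260.2  105.7] psi 98.7 w 0.212 F [ 0.  -0.1 -1.6] tilt [-0.004  0.004 -1.   ]
-> [573.4, -72.3, 120.0, 97.3]
  n=3 T=[0.85, 1.0, -0.08] rz=0.004
  n=3 T=[0.77, 0.89, -0.06] rz=0.004
-> [573.4, -72.3, 67.0, 97.3, 20.0]
  n=3 T=[0.0, 0.0, 0.53] rz=0.0
```

Call:
move_arm(translation=[[0.25,0.3,-0.02],[0.55,0.65,-0.05],[0.85,1.0,-0.08],[0.85,1.0,-0.08]], rotation=[[0,0,0.004],[0,0,0.004],[0,0,0.004],[0,0,0.004]])

```text
time_s: 11.0
tcp_pos: [497.1, -156.1, 110.6]
tool_rot: [0.654, 0.756, 0.001, -0.0]
force: [-0.4, 0.0, -1.0]
grip_width: 0.215
```

Call:
move_arm(translation=[[0.25,0.3,-0.02],[0.52,0.6,-0.04],[0.77,0.89,-0.06],[0.77,0.89,-0.06],[0.77,0.89,-0.06]], rotation=[[0,0,0.004],[0,0,0.004],[0,0,0.004],[0,0,0.004],[0,0,0.004]])

```text
time_s: 11.5
tcp_pos: [571.4, -71.1, 115.9]
tool_rot: [0.66, 0.751, -0.001, -0.001]
force: [-0.4, -0.6, -0.7]
grip_width: 0.213
```

```bash
python3 -c "
from h import *
grab('wrist','w6.png')"; python3 plan.py 573.4,-72.3,67,97.3,20
```

```text
t 11.55 p [571.1 -71.8 116.1] psi 97.3 w 0.212 F [-0.  -0.8 -0.8] tilt [ 0.    -0.003 -1.   ]
-> [573.4, -72.3, 67.0, 97.3, 20.0]
  n=3 T=[-0.01, 0.02, 0.49] rz=0.0
```

View pics/w6.png

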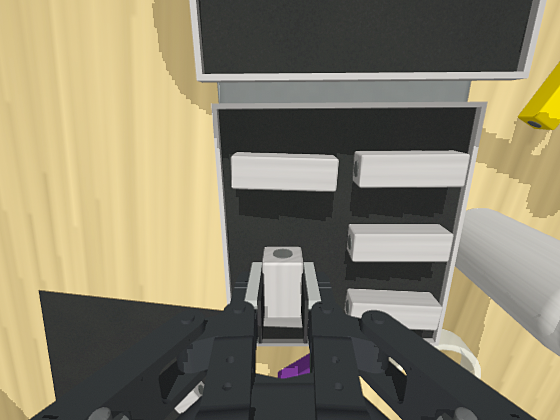

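Call:
move_arm(translation=[[0,0,0.17],[0,0,0.34],[0,0,0.49],[0,0,0.49],[0,0,0.49]], rotation=[[0,0,0],[0,0,0],[0,0,0],[0,0,0],[0,0,0]])

```text
time_s: 12.05
tcp_pos: [571.3, -72.6, 67.9]
tool_rot: [0.661, 0.75, -0.0, -0.001]
force: [-0.0, -0.3, -1.6]
grip_width: 0.221
```

```bash
python3 plan.py 573.4,-72.3,67,97.3,20
```

```text
t 12.05 p [571.3 -72.6  67.9] psi 97.2 w 0.221 F [-0.  -0.3 -1.6] tilt [ 0.    -0.001 -1.   ]
-> [573.4, -72.3, 67.0, 97.3, 20.0]
  n=1 T=[0.0, 0.02, 0.01] rz=-0.001
```

Call:
move_arm(translation=[[0,0,0.01],[0,0,0.01],[0,0,0.01]], rotation=[[0,0,0],[0,0,0],[0,0,0]], fingers=0.42)

```text
time_s: 12.35
tcp_pos: [572.2, -71.7, 67.6]
tool_rot: [0.661, 0.751, 0.0, 0.0]
force: [0.0, 0.6, 0.7]
grip_width: 0.42
```

Call:
move_arm(translation=[[0,0,-0.3],[0,0,-0.7],[0,0,-0.7]], rotation=[[0,0,0],[0,0,0],[0,0,0]])

```text
time_s: 12.65
tcp_pos: [575.3, -72.2, 142.8]
tool_rot: [0.661, 0.751, 0.002, 0.005]
force: [0.4, -0.1, 0.4]
grip_width: 0.419
```

```bash
python3 -c "
from h import *
grab('wrist','w7.png')"; python3 bars.py c; python3 plan.py 415,-315,130,118
```

```text
shorts
c [ 411.1 -328.4] size 33.9 21.6 axis deg -65.5
c [ 496.3 -293.5] size 32.9 22.8 axis deg 36.7
c [ 504.5 -389.2] size 34.2 21.0 axis deg 83.8
panA
c [559.7 -23.8] size 49.4 22.4 axis deg 5.7
c [618.3 -81.4] size 139.6 84.0 axis deg 77.3
c [645.2   1.4] size 79.0 20.5 axis deg -13.8
panB
t 12.75 p [572.8 -71.5 138.4] psi 97.3 w 0.42 F [-1.1  0.4 -0. ] tilt [-0.001  0.002 -1.   ]
-> [415.0, -315.0, 130.0, 118.0]
  n=3 T=[-1.0, -0.85, 0.04] rz=-0.052
  n=3 T=[-0.85, -1.0, 0.04] rz=-0.052
  n=1 T=[-0.14, -0.24, 0.0] rz=-0.011
```

View pics/w7.png

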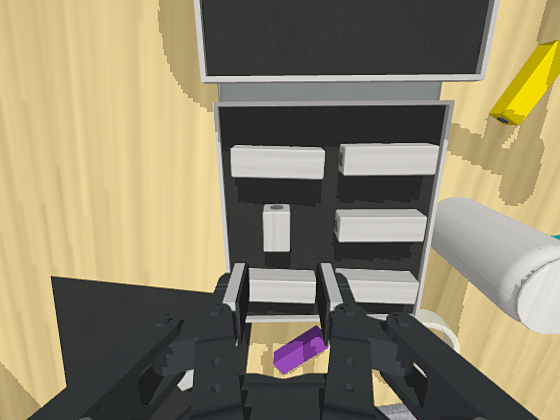

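Call:
move_arm(translation=[[-1.0,-0.85,0.04],[-1.0,-0.85,0.04],[-1.0,-0.85,0.04]], rotation=[[0,0,-0.047],[0,0,-0.047],[0,0,-0.047]], fingers=0.6)

```text
time_s: 13.05
tcp_pos: [498.3, -182.6, 131.8]
tool_rot: [0.603, 0.798, -0.001, -0.001]
force: [-0.3, -0.4, 0.3]
grip_width: 0.602
```

```bash
python3 plan.py 411.3,-328,65,114.4
```

```text
t 13.05 p [ 498.3 -182.6  131.8] psi 105.8 w 0.602 F [-0.3 -0.4  0.3] tilt [ 0.002 -0.003 -1.   ]
-> [411.3, -328.0, 65.0, 114.4]
  n=4 T=[-0.94, -1.0, 0.54] rz=-0.039
  n=1 T=[-0.19, -0.26, 0.13] rz=-0.009
```

Call:
move_arm(translation=[[-0.94,-1.0,0.54],[-0.94,-1.0,0.54],[-0.94,-1.0,0.54],[-0.94,-1.0,0.54]], rotation=[[0,0,-0.039],[0,0,-0.039],[0,0,-0.039],[0,0,-0.039]])

```text
time_s: 13.45
tcp_pos: [425.9, -301.7, 76.0]
tool_rot: [0.556, 0.831, -0.0, -0.003]
force: [0.4, -0.5, -0.6]
grip_width: 0.599
```

Call:
move_arm(translation=[[-0.19,-0.26,0.13],[-0.19,-0.26,0.13],[-0.19,-0.26,0.13],[-0.19,-0.26,0.13]], rotation=[[0,0,-0.009],[0,0,-0.009],[0,0,-0.009],[0,0,-0.009]])

```text
time_s: 13.85
tcp_pos: [413.8, -325.6, 66.3]
tool_rot: [0.541, 0.841, 0.0, -0.0]
force: [0.7, -1.2, -0.6]
grip_width: 0.598
```

```bash
python3 -c "
from h import *
f=grab('wrist','w8.png')
b=cv2.imread('pics/w8.png')
p=robot.observe()['tcp_pos']; print(p,proj(f,(p[0],p[1],20)))"; python3 plan.py 411.3,-328,6,114.4
```

```text
[ 413.93010217 -325.66961638   66.44589397] (np.float64(281.49595266299974), np.float64(242.57952163787812))
t 13.9 p [ 413.9 -325.7   66.4] psi 114.5 w 0.599 F [ 0.4 -0.1  0.1] tilt [ 0.  0. -1.]
-> [411.3, -328.0, 6.0, 114.4]
  n=2 T=[-0.01, -0.03, 0.6] rz=0.0
```

View pics/w8.png

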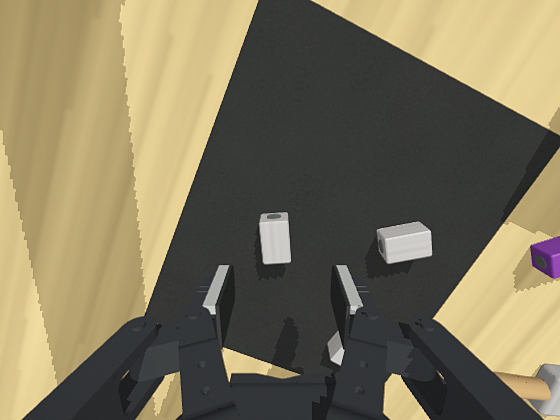

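Call:
move_arm(translation=[[0,-0.03,0.3],[0,-0.03,0.6],[0,-0.03,0.6],[0,-0.03,0.6]], rotation=[[0,0,-0.012],[0,0,-0.012],[0,0,-0.012],[0,0,-0.012]])

```text
time_s: 14.3
tcp_pos: [411.1, -327.3, 6.7]
tool_rot: [0.525, 0.851, 0.0, -0.0]
force: [0.1, -0.6, 0.7]
grip_width: 0.604
```

Call:
move_arm(translation=[[0,0,0],[0,0,0],[0,0,0],[0,0,0]], rotation=[[0,0,0],[0,0,0],[0,0,0],[0,0,0]], fingers=0)

```text
time_s: 14.7
tcp_pos: [411.4, -328.5, 8.0]
tool_rot: [0.526, 0.851, -0.0, 0.001]
force: [-0.6, 2.0, 6.9]
grip_width: 0.215
```

Call:
move_arm(translation=[[0,0,-0.3],[0,0,-0.7],[0,0,-1],[0,0,-1]], rotation=[[0,0,0],[0,0,0],[0,0,0],[0,0,0]])

```text
time_s: 15.1
tcp_pos: [412.6, -329.9, 111.3]
tool_rot: [0.526, 0.851, -0.001, 0.005]
force: [0.1, 0.1, -1.3]
grip_width: 0.209
```

```bash
python3 -c "
from h import *
f=grab('wrist','w9.png')"; python3 plan.py 480,-150,140,108 547,173,140,97.3 547,173,96,97.3,20
```

```text
t 15.15 p [ 411.6 -328.9  108.9] psi 116.6 w 0.209 F [-0.8 -0.1 -0.8] tilt [-0.006  0.002 -1.   ]
-> [480.0, -150.0, 140.0, 108.0]
  n=4 T=[0.92, 1.0, -0.22] rz=0.034
  n=2 T=[0.42, 0.37, -0.09] rz=0.014
-> [547.0, 173.0, 140.0, 97.3]
  n=3 T=[1.0, 0.57, -0.0] rz=0.021
  n=3 T=[1.0, 0.49, -0.0] rz=0.02
  n=3 T=[0.96, 0.39, -0.0] rz=0.018
-> [547.0, 173.0, 96.0, 97.3, 20.0]
  n=3 T=[-0.0, -0.0, 0.44] rz=0.0
```

View pics/w9.png

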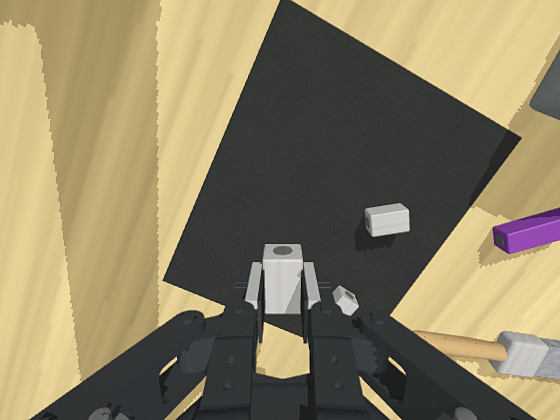

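```bash
python3 plan.py 547,173,140,97.3,42
```

```text
t 15.15 p [ 411.6 -328.9  108.9] psi 116.6 w 0.209 F [-0.8 -0.1 -0.8] tilt [-0.006  0.002 -1.   ]
-> [547.0, 173.0, 140.0, 97.3, 42.0]
  n=4 T=[1.0, 0.89, -0.08] rz=0.028
  n=3 T=[1.0, 0.74, -0.07] rz=0.026
  n=3 T=[1.0, 0.62, -0.07] rz=0.024
  n=3 T=[1.0, 0.53, -0.07] rz=0.023
  n=1 T=[0.28, 0.12, -0.02] rz=0.006
```

Call:
move_arm(translation=[[0.25,0.22,-0.02],[0.62,0.55,-0.05],[1.0,0.89,-0.08],[1.0,0.89,-0.08]], rotation=[[0,0,0.028],[0,0,0.028],[0,0,0.028],[0,0,0.028]])

```text
time_s: 15.55
tcp_pos: [445.3, -193.2, 113.4]
tool_rot: [0.561, 0.828, 0.001, -0.002]
force: [-0.1, -0.8, -1.1]
grip_width: 0.21
```

Call:
move_arm(translation=[[1.0,0.74,-0.07],[1.0,0.74,-0.07],[1.0,0.74,-0.07]], rotation=[[0,0,0.026],[0,0,0.026],[0,0,0.026]])

```text
time_s: 15.85
tcp_pos: [477.3, -75.6, 120.5]
tool_rot: [0.595, 0.803, -0.0, -0.001]
force: [-0.3, -0.5, -0.4]
grip_width: 0.212
```

Call:
move_arm(translation=[[1.0,0.62,-0.07],[1.0,0.62,-0.07],[1.0,0.62,-0.07]], rotation=[[0,0,0.024],[0,0,0.024],[0,0,0.024]])

```text
time_s: 16.15
tcp_pos: [508.1, 38.6, 127.5]
tool_rot: [0.625, 0.781, 0.0, -0.001]
force: [0.1, -0.9, -1.0]
grip_width: 0.209
```

Call:
move_arm(translation=[[0.5,0.26,-0.03],[0.85,0.45,-0.06],[1.0,0.53,-0.07],[1.0,0.53,-0.07]], rotation=[[0,0,0.023],[0,0,0.023],[0,0,0.023],[0,0,0.023]])

```text
time_s: 16.55
tcp_pos: [537.9, 146.0, 134.2]
tool_rot: [0.652, 0.758, -0.0, -0.0]
force: [-0.6, -0.1, -1.3]
grip_width: 0.209
```

```bash
python3 plan.py 547,173,120,97.3,42  547,173,98,97.3,20
```

```text
t 16.55 p [537.9 146.  134.2] psi 98.6 w 0.209 F [-0.6 -0.1 -1.3] tilt [-0.    -0.001 -1.   ]
-> [547.0, 173.0, 120.0, 97.3, 42.0]
  n=1 T=[0.25, 0.13, 0.14] rz=0.007
-> [547.0, 173.0, 98.0, 97.3, 20.0]
  n=2 T=[0.0, 0.0, 0.22] rz=0.0
```

Call:
move_arm(translation=[[0.15,0.08,0.08],[0.25,0.13,0.14],[0.25,0.13,0.14],[0.25,0.13,0.14]], rotation=[[0,0,0.007],[0,0,0.007],[0,0,0.007],[0,0,0.007]])

```text
time_s: 16.95
tcp_pos: [546.9, 169.9, 120.8]
tool_rot: [0.662, 0.75, -0.001, -0.0]
force: [0.0, 0.8, -1.0]
grip_width: 0.213
```

```bash
python3 -c "
from h import *
f=grab('wrist','w10.png')"; python3 plan.py 547,173,98,97.3,20
```

```text
t 17.0 p [547.1 169.9 121.2] psi 97.1 w 0.213 F [ 0.8 -0.6 -1.5] tilt [-0.    -0.001 -1.   ]
-> [547.0, 173.0, 98.0, 97.3, 20.0]
  n=2 T=[0.03, 0.0, 0.23] rz=-0.001
```

View pics/w10.png

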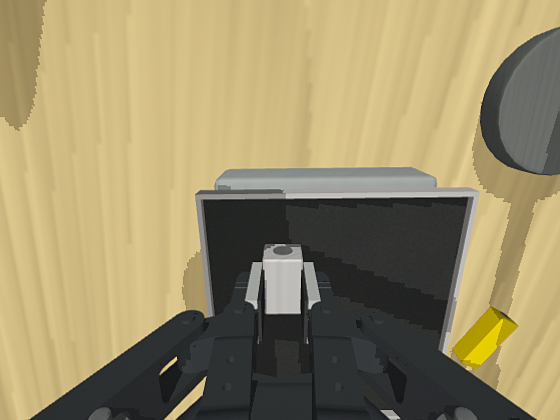

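Call:
move_arm(translation=[[0,0,0.1],[0,0,0.18],[0,0,0.22],[0,0,0.23],[0,0,0.23]], rotation=[[0,0,0],[0,0,0],[0,0,0],[0,0,0],[0,0,0]])

```text
time_s: 17.5
tcp_pos: [547.2, 170.9, 98.0]
tool_rot: [0.662, 0.75, -0.0, -0.0]
force: [0.2, -0.5, -1.0]
grip_width: 0.212
```

```bash
python3 plan.py 547,173,98,97.3,20
```

```text
t 17.5 p [547.2 170.9  98. ] psi 97.1 w 0.212 F [ 0.2 -0.5 -1. ] tilt [-0. -0. -1.]
-> [547.0, 173.0, 98.0, 97.3, 20.0]
  n=1 T=[0.02, 0.0, 0.0] rz=-0.001
```

Not touching yet, so down another 1 mm and release.

Call:
move_arm(translation=[[0,0,0.015],[0,0,0.015]], rotation=[[0,0,0],[0,0,0]])

```text
time_s: 17.7
tcp_pos: [547.6, 171.0, 97.1]
tool_rot: [0.662, 0.75, 0.0, 0.0]
force: [-0.4, -0.6, 0.1]
grip_width: 0.212
```

Call:
move_arm(translation=[[0,0,0],[0,0,0],[0,0,0]], rotation=[[0,0,0],[0,0,0],[0,0,0]], fingers=0.42)

```text
time_s: 18.0
tcp_pos: [547.3, 170.9, 96.9]
tool_rot: [0.662, 0.75, 0.0, 0.0]
force: [0.7, -0.4, -0.5]
grip_width: 0.422
```

Call:
move_arm(translation=[[0,0,-0.3],[0,0,-0.6],[0,0,-0.6]], rotation=[[0,0,0],[0,0,0],[0,0,0]])

```text
time_s: 18.3
tcp_pos: [549.7, 171.4, 161.0]
tool_rot: [0.662, 0.75, 0.003, 0.003]
force: [0.8, 0.0, 0.2]
grip_width: 0.423
```

```bash
python3 bars.py d; python3 -c "
from h import *
f=grab('wrist','w11.png')"; python3 plan.py 497,-293.5,70,40
```

```text
shorts
c [ 504.9 -387.6] size 31.4 19.8 axis deg 88.3
c [ 540.2 -299.3] size 32.5 22.9 axis deg 42.3
panA
c [573.2 -72.3] size 27.6 15.5 axis deg 88.3
c [567.5 -22.5] size 60.1 20.5 axis deg 8.0
c [ 577.3 -125.1] size 61.0 22.3 axis deg -0.0
c [643.9 -11.5] size 64.8 22.2 axis deg 7.2
c [652.1 -61.1] size 62.1 22.7 axis deg 7.5
c [ 660.4 -114. ] size 62.9 23.2 axis deg 4.1
panB
c [523.1 191.9] size 41.1 13.5 axis deg -0.1
c [607.6 204.1] size 82.6 19.5 axis deg 11.1
t 18.4 p [547.5 171.  157.2] psi 97.1 w 0.416 F [-0.4 -0.  -0.1] tilt [-0.     0.001 -1.   ]
-> [497.0, -293.5, 70.0, 40.0]
  n=3 T=[-1.0, -0.24, 0.19] rz=0.07
  n=3 T=[-1.0, -0.01, 0.19] rz=0.068
  n=3 T=[-1.0, 0.2, 0.19] rz=0.069
  n=3 T=[-1.0, 0.45, 0.2] rz=0.074
  n=2 T=[-0.42, 0.32, 0.1] rz=0.036
```

View pics/w11.png

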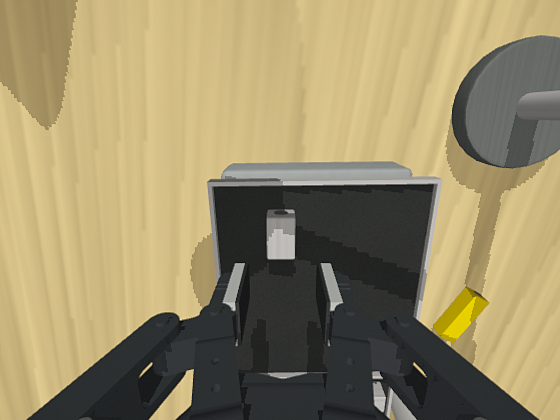

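The short is in B. The top camera shows one short knocked from (496,-293) to (540,-299), so I check its new spot.

Run:
```python
from h import *
b=cv2.imread('pics/tt_d.png')
cv2.imwrite('pics/ttd.png',cv2.resize(b[195:315,325:430],None,fx=5,fy=5,interpolation=cv2.INTER_CUBIC))
f=grab('top');print(at(f,350,213,20),at(f,342,206,20),at(f,358,220,20))
```

```text
[ 617.74359126 -242.7275946    20.        ] [ 639.2719185  -220.24927988   20.        ] [ 596.32321192 -265.09319797   20.        ]
```

View pics/ttd.png

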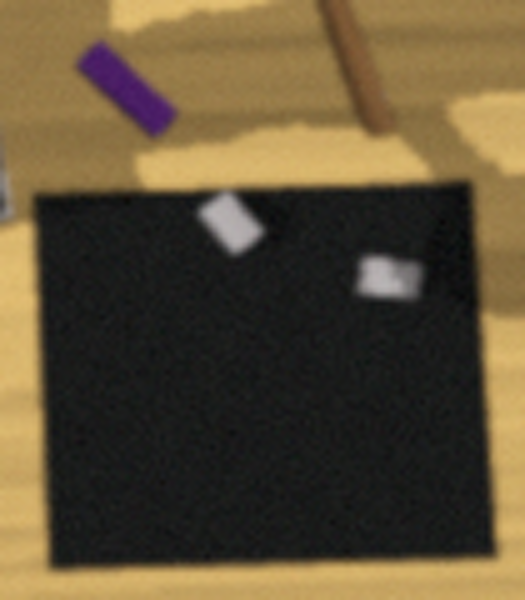

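```bash
python3 plan.py 540,-299,70,43
```

```text
t 18.45 p [546.9 170.9 156.2] psi 97.1 w 0.416 F [-0.8 -0.5 -0.6] tilt [-0.    -0.001 -1.   ]
-> [540.0, -299.0, 70.0, 43.0]
  n=3 T=[-1.0, -0.14, 0.19] rz=0.065
  n=3 T=[-1.0, 0.07, 0.18] rz=0.064
  n=3 T=[-1.0, 0.27, 0.19] rz=0.066
  n=3 T=[-1.0, 0.51, 0.21] rz=0.072
  n=2 T=[-0.4, 0.34, 0.09] rz=0.034
```

Call:
move_arm(translation=[[-1.0,-0.14,0.05],[-1.0,-0.14,0.05],[-1.0,-0.14,0.05]], rotation=[[0,0,0.065],[0,0,0.065],[0,0,0.065]], fingers=0.5)

```text
time_s: 18.75
tcp_pos: [544.8, 65.2, 150.0]
tool_rot: [0.737, 0.676, -0.002, -0.001]
force: [0.5, 1.3, 0.4]
grip_width: 0.501
```

Call:
move_arm(translation=[[-1.0,0.07,0.1],[-1.0,0.07,0.1],[-1.0,0.07,0.1]], rotation=[[0,0,0.064],[0,0,0.064],[0,0,0.064]])

```text
time_s: 19.05
tcp_pos: [543.9, -34.9, 140.0]
tool_rot: [0.801, 0.599, -0.001, -0.001]
force: [-0.2, 1.3, -0.2]
grip_width: 0.496
```

Call:
move_arm(translation=[[-1.0,0.27,0.15],[-1.0,0.27,0.15],[-1.0,0.27,0.15]], rotation=[[0,0,0.066],[0,0,0.066],[0,0,0.066]])

```text
time_s: 19.35
tcp_pos: [542.2, -137.5, 124.9]
tool_rot: [0.858, 0.513, -0.001, -0.001]
force: [0.6, -0.0, 0.1]
grip_width: 0.504
```

Call:
move_arm(translation=[[-1.0,0.51,0.2],[-1.0,0.51,0.2],[-1.0,0.51,0.2]], rotation=[[0,0,0.072],[0,0,0.072],[0,0,0.072]])

```text
time_s: 19.65
tcp_pos: [540.5, -248.7, 105.0]
tool_rot: [0.91, 0.414, -0.001, -0.0]
force: [0.3, 0.2, -0.5]
grip_width: 0.497
```

```bash
python3 plan.py 540,-299,68,43
```

```text
t 19.65 p [ 540.5 -248.7  105. ] psi 48.9 w 0.497 F [ 0.3  0.2 -0.5] tilt [-0.001 -0.001 -1.   ]
-> [540.0, -299.0, 68.0, 43.0]
  n=2 T=[-0.38, 0.33, 0.37] rz=0.033
```

Call:
move_arm(translation=[[-0.38,0.33,0.37],[-0.38,0.33,0.37],[-0.38,0.33,0.37],[-0.38,0.33,0.37]], rotation=[[0,0,0.033],[0,0,0.033],[0,0,0.033],[0,0,0.033]])

```text
time_s: 20.05
tcp_pos: [541.5, -294.7, 69.9]
tool_rot: [0.93, 0.369, -0.0, -0.001]
force: [0.7, -0.6, 0.4]
grip_width: 0.502
```

```bash
python3 -c "
from h import *
f=grab('wrist','w12.png')
p=robot.observe()['tcp_pos']; print(p,proj(f,(p[0],p[1],20)))"; python3 plan.py 540,-299,6,43
```

```text
[ 541.77634775 -294.65244235   70.44402285] (np.float64(283.37349371340855), np.float64(240.10416373323864))
t 20.1 p [ 541.8 -294.7   70.4] psi 43.3 w 0.5 F [-0.8  0.9  0.9] tilt [ 0.  0. -1.]
-> [540.0, -299.0, 6.0, 43.0]
  n=2 T=[-0.04, 0.02, 0.64] rz=0.002
```

View pics/w12.png

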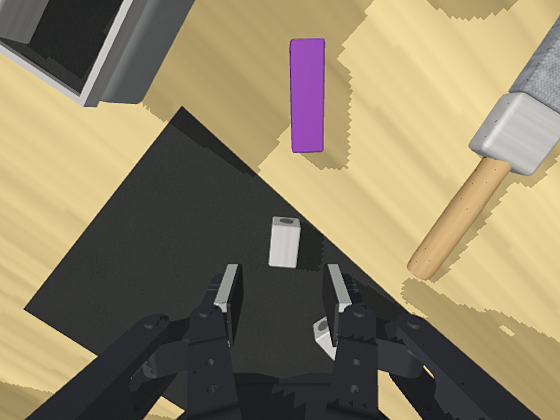

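Call:
move_arm(translation=[[-0.03,0.01,0.3],[-0.04,0.01,0.63],[-0.04,0.01,0.63],[-0.04,0.01,0.63]], rotation=[[0,0,0.014],[0,0,0.014],[0,0,0.014],[0,0,0.014]])

```text
time_s: 20.5
tcp_pos: [539.6, -298.9, 7.9]
tool_rot: [0.938, 0.348, 0.0, 0.0]
force: [0.8, 0.0, 1.1]
grip_width: 0.498
```

Call:
move_arm(translation=[[0,0,0],[0,0,0],[0,0,0],[0,0,0]], rotation=[[0,0,0],[0,0,0],[0,0,0],[0,0,0]], fingers=0)

```text
time_s: 20.9
tcp_pos: [540.3, -300.3, 9.4]
tool_rot: [0.938, 0.347, 0.001, 0.002]
force: [-0.4, 1.8, 6.4]
grip_width: 0.215
```

Call:
move_arm(translation=[[0,0,-0.3],[0,0,-0.7],[0,0,-1],[0,0,-1]], rotation=[[0,0,0],[0,0,0],[0,0,0],[0,0,0]])

```text
time_s: 21.3
tcp_pos: [541.5, -301.6, 113.0]
tool_rot: [0.938, 0.347, 0.003, 0.005]
force: [0.3, 0.5, -0.9]
grip_width: 0.205
```

```bash
python3 -c "
from h import *
f=grab('wrist','w13.png')"; python3 plan.py 552,114,140,97.3,42
```

```text
t 21.35 p [ 540.4 -300.8  110.3] psi 40.6 w 0.211 F [-0.5 -1.  -0.5] tilt [ 0.001  0.007 -1.   ]
-> [552.0, 114.0, 140.0, 97.3, 42.0]
  n=4 T=[0.91, -1.0, -0.1] rz=-0.102
  n=3 T=[1.0, -0.56, -0.08] rz=-0.087
  n=3 T=[1.0, -0.25, -0.07] rz=-0.079
  n=2 T=[0.62, 0.0, -0.05] rz=-0.047
```

View pics/w13.png

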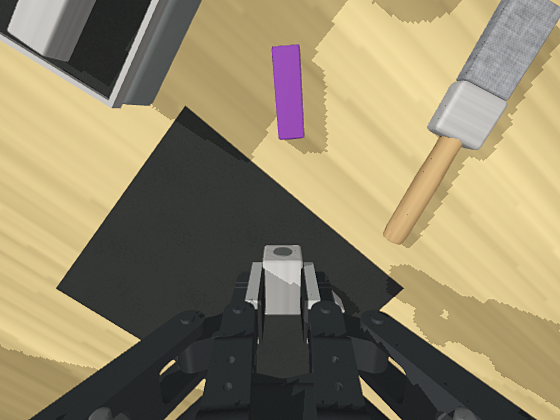

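Call:
move_arm(translation=[[0.3,-0.3,-0.1],[0.6,-0.65,-0.25],[0.91,-1.0,-0.3],[0.91,-1.0,-0.3]], rotation=[[0,0,-0.03],[0,0,-0.07],[0,0,-0.102],[0,0,-0.102]])

```text
time_s: 21.75
tcp_pos: [542.4, -159.3, 136.9]
tool_rot: [0.869, 0.495, 0.0, -0.001]
force: [-0.6, -0.4, -0.2]
grip_width: 0.207
```

Call:
move_arm(translation=[[1.0,-0.56,0],[1.0,-0.56,0],[1.0,-0.56,0]], rotation=[[0,0,-0.087],[0,0,-0.087],[0,0,-0.087]])

```text
time_s: 22.05
tcp_pos: [545.5, -46.5, 135.9]
tool_rot: [0.794, 0.608, -0.0, -0.001]
force: [0.1, -0.3, -1.0]
grip_width: 0.21
```

Call:
move_arm(translation=[[1.0,-0.25,0],[1.0,-0.25,0],[1.0,-0.25,0]], rotation=[[0,0,-0.079],[0,0,-0.079],[0,0,-0.079]])

```text
time_s: 22.35
tcp_pos: [548.3, 57.2, 136.1]
tool_rot: [0.712, 0.702, -0.0, -0.001]
force: [-0.3, -0.4, -1.0]
grip_width: 0.207
```

```bash
python3 plan.py 553,115,125,97.3,25 553,115,98,97.3
```

```text
t 22.35 p [548.3  57.2 136.1] psi 89.2 w 0.207 F [-0.3 -0.4 -1. ] tilt [ 0.001 -0.001 -1.   ]
-> [553.0, 115.0, 125.0, 97.3, 25.0]
  n=3 T=[0.58, 0.04, 0.11] rz=-0.045
-> [553.0, 115.0, 98.0, 97.3]
  n=1 T=[-0.0, -0.0, 0.27] rz=-0.0
```

Call:
move_arm(translation=[[0.3,0.02,0.05],[0.5,0.03,0.1],[0.58,0.04,0.11],[0.58,0.04,0.11],[0.58,0.04,0.11]], rotation=[[0,0,-0.045],[0,0,-0.045],[0,0,-0.045],[0,0,-0.045],[0,0,-0.045]])

```text
time_s: 22.85
tcp_pos: [554.3, 109.6, 125.7]
tool_rot: [0.664, 0.748, -0.0, 0.0]
force: [-0.4, -0.0, -0.1]
grip_width: 0.209
```

```bash
python3 plan.py 553,115,98.5,97.3
```

```text
t 22.85 p [554.3 109.6 125.7] psi 96.9 w 0.209 F [-0.4 -0.  -0.1] tilt [-0.001 -0.    -1.   ]
-> [553.0, 115.0, 98.5, 97.3]
  n=1 T=[0.06, -0.01, 0.27] rz=-0.002
```

Call:
move_arm(translation=[[0.05,-0.01,0.1],[0.05,-0.01,0.2],[0.05,-0.01,0.26],[0.05,-0.01,0.27],[0.05,-0.01,0.27]], rotation=[[0,0,0],[0,0,0],[0,0,0],[0,0,0],[0,0,0]])

```text
time_s: 23.35
tcp_pos: [552.3, 115.3, 98.6]
tool_rot: [0.663, 0.749, -0.0, -0.0]
force: [0.2, 0.7, -1.1]
grip_width: 0.209
```

```bash
python3 plan.py 553,115,98.5,97.3
```

```text
t 23.35 p [552.3 115.3  98.6] psi 96.9 w 0.209 F [ 0.2  0.7 -1.1] tilt [-0.    -0.001 -1.   ]
-> [553.0, 115.0, 98.5, 97.3]
  n=1 T=[-0.0, 0.01, 0.0] rz=-0.002
```

Call:
move_arm(translation=[[0,0,0.01],[0,0,0.01]], rotation=[[0,0,0],[0,0,0]])

```text
time_s: 23.55
tcp_pos: [552.7, 115.5, 98.4]
tool_rot: [0.663, 0.749, 0.0, 0.0]
force: [-3.1, -0.6, 6.3]
grip_width: 0.207
```

Call:
move_arm(translation=[[0,0,0],[0,0,0],[0,0,0]], rotation=[[0,0,0],[0,0,0],[0,0,0]], fingers=0.42)

```text
time_s: 23.85
tcp_pos: [552.6, 115.7, 97.7]
tool_rot: [0.663, 0.749, 0.0, 0.0]
force: [0.1, -0.3, -0.5]
grip_width: 0.42
```

Call:
move_arm(translation=[[0,0,-0.3],[0,0,-0.55],[0,0,-0.55]], rotation=[[0,0,0],[0,0,0],[0,0,0]])

```text
time_s: 24.15
tcp_pos: [554.6, 115.9, 156.2]
tool_rot: [0.663, 0.749, 0.002, 0.002]
force: [-0.4, 0.1, 0.8]
grip_width: 0.418
```

```bash
python3 bars.py e|head -4; python3 -c "
from h import *
f=grab('wrist','w14.png')"; python3 plan.py 540,-150,140,90 505,-388,68,86
```

```text
shorts
c [ 504.5 -389.2] size 34.2 21.2 axis deg 83.2
panA
c [572.8 -70.7] size 29.9 14.8 axis deg -87.2
t 24.25 p [552.6 115.7 152.9] psi 96.9 w 0.42 F [ 0.1 -0.3 -1.1] tilt [-0.     0.001 -1.   ]
-> [540.0, -150.0, 140.0, 90.0]
  n=3 T=[-1.0, -0.17, 0.05] rz=0.015
  n=3 T=[-1.0, -0.12, 0.05] rz=0.014
  n=2 T=[-0.64, -0.05, 0.03] rz=0.01
-> [505.0, -388.0, 68.0, 86.0]
  n=3 T=[-1.0, -0.15, 0.3] rz=0.009
  n=3 T=[-1.0, -0.12, 0.3] rz=0.009
  n=1 T=[-0.38, -0.03, 0.12] rz=0.004
```

View pics/w14.png

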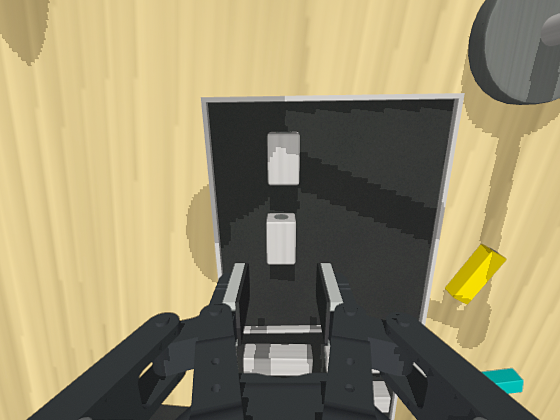

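Two shorts now sit in B, at (283,158) and (281,240). On to the last one.

Call:
move_arm(translation=[[-1.0,-0.17,0.05],[-1.0,-0.17,0.05],[-1.0,-0.17,0.05]], rotation=[[0,0,0.015],[0,0,0.015],[0,0,0.015]], fingers=0.55)

```text
time_s: 24.55
tcp_pos: [546.7, 9.6, 146.0]
tool_rot: [0.682, 0.731, -0.002, -0.001]
force: [-0.7, 0.6, 0.4]
grip_width: 0.552
```

Call:
move_arm(translation=[[-1.0,-0.12,0.05],[-1.0,-0.12,0.05],[-1.0,-0.12,0.05]], rotation=[[0,0,0.014],[0,0,0.014],[0,0,0.014]])

```text
time_s: 24.85
tcp_pos: [542.3, -91.0, 141.2]
tool_rot: [0.698, 0.716, -0.001, -0.0]
force: [0.0, 0.5, 0.3]
grip_width: 0.549
```

Call:
move_arm(translation=[[-1.0,-0.1,0.03],[-1.0,-0.1,0.03],[-1.0,-0.1,0.03]], rotation=[[0,0,0.012],[0,0,0.012],[0,0,0.012]])

```text
time_s: 25.15
tcp_pos: [535.5, -190.9, 138.5]
tool_rot: [0.712, 0.703, -0.001, -0.0]
force: [0.4, 1.0, -0.7]
grip_width: 0.548
```

Call:
move_arm(translation=[[-1.0,-0.13,0.3],[-1.0,-0.13,0.3],[-1.0,-0.13,0.3]], rotation=[[0,0,0.01],[0,0,0.01],[0,0,0.01]])

```text
time_s: 25.45
tcp_pos: [520.8, -289.2, 107.0]
tool_rot: [0.722, 0.692, -0.001, -0.002]
force: [-0.2, 0.8, -0.8]
grip_width: 0.55
```

```bash
python3 plan.py 504.5,-388.5,68,85
```

```text
t 25.45 p [ 520.8 -289.2  107. ] psi 87.5 w 0.55 F [-0.2  0.8 -0.8] tilt [ 0.001 -0.003 -1.   ]
-> [504.5, -388.5, 68.0, 85.0]
  n=3 T=[-1.0, -0.12, 0.39] rz=0.014
```

Call:
move_arm(translation=[[-1.0,-0.12,0.38],[-1.0,-0.12,0.38],[-1.0,-0.12,0.38],[-1.0,-0.12,0.38],[-1.0,-0.12,0.38]], rotation=[[0,0,0.014],[0,0,0.014],[0,0,0.014],[0,0,0.014],[0,0,0.014]])

```text
time_s: 25.95
tcp_pos: [507.1, -383.9, 71.7]
tool_rot: [0.736, 0.678, 0.0, -0.001]
force: [0.1, -0.1, 0.5]
grip_width: 0.549
```

```bash
python3 -c "
from h import *
f=grab('wrist','w15.png')
p=robot.observe()['tcp_pos']; print(p,proj(f,(p[0],p[1],20)))"; python3 plan.py 504.5,-388.5,7,85
```

```text
[ 507.33848449 -383.85790292   72.1468314 ] (np.float64(282.4138094080883), np.float64(239.46982646851714))
t 26.0 p [ 507.3 -383.9   72.1] psi 85.3 w 0.547 F [ 0.2 -0.   0.1] tilt [ 0.001  0.    -1.   ]
-> [504.5, -388.5, 7.0, 85.0]
  n=2 T=[-0.05, -0.02, 0.65] rz=0.002
```

View pics/w15.png

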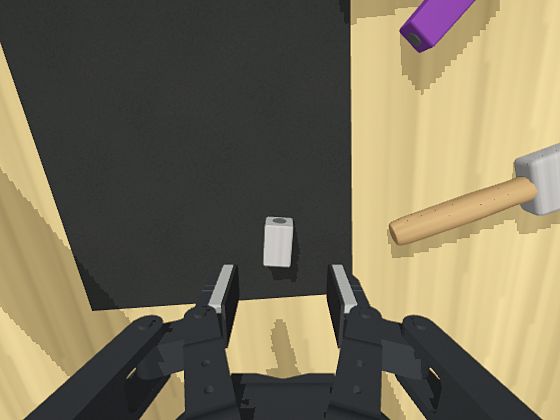

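Call:
move_arm(translation=[[-0.03,-0.03,0.3],[-0.05,-0.03,0.65],[-0.05,-0.03,0.65],[-0.05,-0.03,0.65]], rotation=[[0,0,0.004],[0,0,0.004],[0,0,0.004],[0,0,0.004]])

```text
time_s: 26.4
tcp_pos: [503.8, -389.4, 7.6]
tool_rot: [0.74, 0.673, 0.0, -0.0]
force: [0.6, -0.5, 0.5]
grip_width: 0.546
```

Call:
move_arm(translation=[[0,0,0],[0,0,0],[0,0,0],[0,0,0]], rotation=[[0,0,0],[0,0,0],[0,0,0],[0,0,0]], fingers=0)

```text
time_s: 26.8
tcp_pos: [504.3, -391.3, 9.4]
tool_rot: [0.74, 0.673, 0.0, 0.002]
force: [1.1, 1.3, 6.8]
grip_width: 0.214
```

Call:
move_arm(translation=[[0,0,-0.3],[0,0,-0.7],[0,0,-1],[0,0,-1]], rotation=[[0,0,0],[0,0,0],[0,0,0],[0,0,0]])

```text
time_s: 27.2
tcp_pos: [505.4, -392.7, 113.2]
tool_rot: [0.74, 0.673, 0.0, 0.006]
force: [1.0, -0.4, -1.0]
grip_width: 0.211
```

```bash
python3 -c "
from h import *
f=grab('wrist','w16.png')"; python3 plan.py 561,60,138,97.3,42
```

```text
t 27.25 p [ 504.3 -391.7  110.4] psi 84.5 w 0.211 F [ 0.2  0.6 -1.9] tilt [-0.004  0.005 -1.   ]
-> [561.0, 60.0, 138.0, 97.3, 42.0]
  n=3 T=[1.0, 0.03, -0.06] rz=-0.016
  n=3 T=[1.0, 0.08, -0.06] rz=-0.016
  n=3 T=[1.0, 0.13, -0.06] rz=-0.015
  n=3 T=[1.0, 0.18, -0.06] rz=-0.016
  n=2 T=[0.51, 0.12, -0.04] rz=-0.008
```

View pics/w16.png

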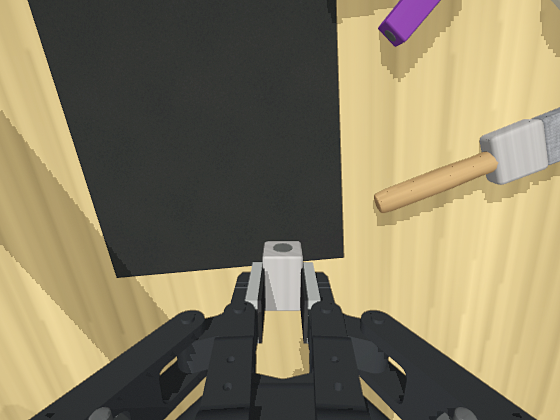

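Call:
move_arm(translation=[[0.3,0.01,-0.1],[0.65,0.02,-0.2],[1.0,0.03,-0.3],[1.0,0.03,-0.3]], rotation=[[0,0,-0.016],[0,0,-0.016],[0,0,-0.016],[0,0,-0.016]])

```text
time_s: 27.65
tcp_pos: [516.0, -287.3, 137.2]
tool_rot: [0.722, 0.692, 0.0, -0.001]
force: [1.1, -0.3, -1.3]
grip_width: 0.211
```

Call:
move_arm(translation=[[1.0,0.08,0],[1.0,0.08,0],[1.0,0.08,0]], rotation=[[0,0,-0.016],[0,0,-0.016],[0,0,-0.016]])

```text
time_s: 27.95
tcp_pos: [527.7, -186.6, 135.8]
tool_rot: [0.704, 0.71, 0.0, -0.002]
force: [-0.6, -1.2, -1.4]
grip_width: 0.208
```

Call:
move_arm(translation=[[1.0,0.13,0],[1.0,0.13,0],[1.0,0.13,0]], rotation=[[0,0,-0.015],[0,0,-0.015],[0,0,-0.015]])

```text
time_s: 28.25
tcp_pos: [540.3, -87.3, 135.9]
tool_rot: [0.687, 0.727, 0.0, -0.001]
force: [0.1, -1.1, -0.8]
grip_width: 0.21
```

Call:
move_arm(translation=[[1.0,0.18,0],[1.0,0.18,0],[1.0,0.18,0]], rotation=[[0,0,-0.016],[0,0,-0.016],[0,0,-0.016]])

```text
time_s: 28.55
tcp_pos: [553.4, 12.9, 136.1]
tool_rot: [0.668, 0.744, 0.0, -0.001]
force: [-0.1, -0.7, -0.4]
grip_width: 0.207
```

```bash
python3 plan.py 561,60,125,97.3,20
```

```text
t 28.55 p [553.4  12.9 136.1] psi 96.1 w 0.207 F [-0.1 -0.7 -0.4] tilt [ 0.001 -0.001 -1.   ]
-> [561.0, 60.0, 125.0, 97.3, 20.0]
  n=3 T=[0.46, 0.13, 0.11] rz=-0.007
```

Call:
move_arm(translation=[[0.25,0.07,0.05],[0.42,0.12,0.1],[0.49,0.13,0.11],[0.49,0.13,0.11],[0.49,0.13,0.11]], rotation=[[0,0,-0.007],[0,0,-0.007],[0,0,-0.007],[0,0,-0.007],[0,0,-0.007]])

```text
time_s: 29.05
tcp_pos: [561.4, 57.8, 125.6]
tool_rot: [0.662, 0.749, -0.0, 0.0]
force: [0.3, 0.1, -1.6]
grip_width: 0.212
```

```bash
python3 plan.py 561,60,98,97.3,20
```

```text
t 29.05 p [561.4  57.8 125.6] psi 97.1 w 0.212 F [ 0.3  0.1 -1.6] tilt [-0.001 -0.    -1.   ]
-> [561.0, 60.0, 98.0, 97.3, 20.0]
  n=2 T=[0.02, -0.0, 0.28] rz=-0.001
```

Call:
move_arm(translation=[[0.02,0,0.1],[0.02,0,0.2],[0.02,0,0.26],[0.02,0,0.28],[0.02,0,0.28]], rotation=[[0,0,0],[0,0,0],[0,0,0],[0,0,0],[0,0,0]])

```text
time_s: 29.55
tcp_pos: [560.6, 60.7, 97.7]
tool_rot: [0.662, 0.75, -0.001, -0.0]
force: [-3.3, -2.0, 5.6]
grip_width: 0.206
```

Call:
move_arm(translation=[[0,0,0],[0,0,0],[0,0,0]], rotation=[[0,0,0],[0,0,0],[0,0,0]], fingers=0.42)

```text
time_s: 29.85
tcp_pos: [561.4, 61.2, 97.9]
tool_rot: [0.662, 0.75, 0.0, 0.0]
force: [-0.6, -0.1, 0.1]
grip_width: 0.42
```

Call:
move_arm(translation=[[0,0,-0.3],[0,0,-0.5],[0,0,-0.5]], rotation=[[0,0,0],[0,0,0],[0,0,0]])

```text
time_s: 30.15
tcp_pos: [563.0, 61.2, 150.7]
tool_rot: [0.662, 0.75, 0.002, 0.002]
force: [0.1, -0.2, -0.2]
grip_width: 0.425
```

```bash
python3 -c "
from h import *
f=grab('wrist','w17.png')"; python3 plan.py 568,-21,150,20
```

```text
t 30.2 p [562.   61.1 149. ] psi 97.1 w 0.423 F [-0.1  0.2 -0.4] tilt [-0.     0.003 -1.   ]
-> [568.0, -21.0, 150.0, 20.0]
  n=5 T=[-0.45, -0.02, -0.01] rz=0.233
  n=5 T=[-0.29, 0.23, -0.0] rz=0.195
```

View pics/w17.png

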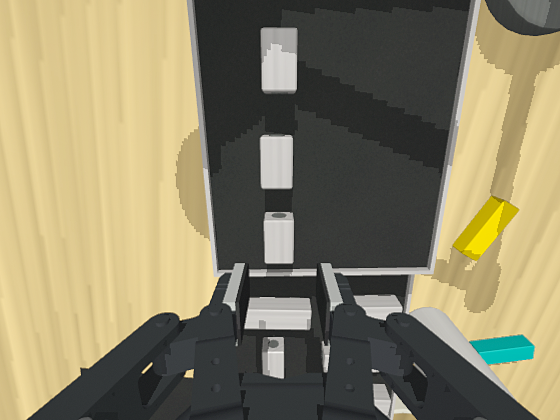

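All three shorts are in B. Next is the first long bar at (568,-22).

```bash
python3 plan.py 568,-22,127,7
```

```text
t 30.2 p [562.   61.1 149. ] psi 97.1 w 0.423 F [-0.1  0.2 -0.4] tilt [-0.     0.003 -1.   ]
-> [568.0, -22.0, 127.0, 7.0]
  n=5 T=[-0.39, -0.02, 0.1] rz=0.233
  n=5 T=[-0.3, 0.24, 0.1] rz=0.233
  n=1 T=[-0.01, 0.06, 0.02] rz=0.035
```

Call:
move_arm(translation=[[-0.1,0,0],[-0.2,-0.01,0],[-0.3,-0.02,0],[-0.39,-0.02,0],[-0.39,-0.02,0]], rotation=[[0,0,0.047],[0,0,0.094],[0,0,0.14],[0,0,0.187],[0,0,0.233]])

```text
time_s: 30.7
tcp_pos: [563.4, 21.2, 146.3]
tool_rot: [0.888, 0.46, -0.001, -0.0]
force: [-1.0, -0.0, 0.5]
grip_width: 0.416
```

Call:
move_arm(translation=[[-0.1,0.08,0.02],[-0.2,0.16,0.04],[-0.3,0.24,0.08],[-0.3,0.24,0.1],[-0.3,0.24,0.1]], rotation=[[0,0,0.047],[0,0,0.094],[0,0,0.14],[0,0,0.187],[0,0,0.233]])

```text
time_s: 31.2
tcp_pos: [565.7, -16.5, 135.9]
tool_rot: [0.994, 0.112, -0.001, -0.0]
force: [0.8, -0.0, -0.3]
grip_width: 0.42
```

```bash
python3 plan.py 568,-22,127,7
```

```text
t 31.2 p [565.7 -16.5 135.9] psi 12.9 w 0.42 F [ 0.8 -0.  -0.3] tilt [-0.003 -0.001 -1.   ]
-> [568.0, -22.0, 127.0, 7.0]
  n=1 T=[0.01, 0.06, 0.09] rz=0.033
```

Call:
move_arm(translation=[[0.01,0.05,0.09],[0.01,0.05,0.09],[0.01,0.05,0.09],[0.01,0.05,0.09]], rotation=[[0,0,0.033],[0,0,0.033],[0,0,0.033],[0,0,0.033]])

```text
time_s: 31.6
tcp_pos: [568.5, -20.6, 128.6]
tool_rot: [0.998, 0.065, -0.0, -0.0]
force: [-0.1, -0.1, 0.1]
grip_width: 0.424
```

```bash
python3 -c "
from h import *
f=grab('wrist','w18.png')
p=robot.observe()['tcp_pos']; print(p,proj(f,(p[0],p[1],81)))"; python3 plan.py 568,-22,68,7
```

```text
[568.62714057 -20.66457822 128.79245446] (np.float64(283.5817963963202), np.float64(240.91482926634936))
t 31.65 p [568.6 -20.7 128.8] psi 7.4 w 0.421 F [ 0.2 -0.2  0.1] tilt [ 0.  0. -1.]
-> [568.0, -22.0, 68.0, 7.0]
  n=2 T=[-0.01, 0.01, 0.61] rz=0.002
```

View pics/w18.png

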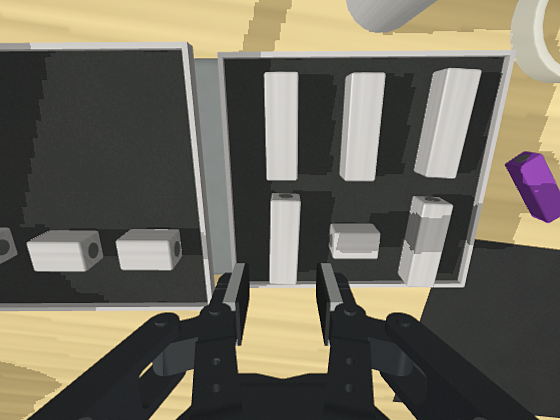

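Call:
move_arm(translation=[[0,0.01,0.3],[0,0.01,0.5],[0,0.01,0.6],[0,0.01,0.6]], rotation=[[0,0,0.002],[0,0,0.002],[0,0,0.002],[0,0,0.002]], fingers=0.35)

```text
time_s: 32.05
tcp_pos: [568.1, -21.6, 67.7]
tool_rot: [0.998, 0.061, -0.001, -0.0]
force: [-0.6, 0.1, 0.9]
grip_width: 0.352
```

Call:
move_arm(translation=[[0,0,0],[0,0,0],[0,0,0],[0,0,0]], rotation=[[0,0,0],[0,0,0],[0,0,0],[0,0,0]], fingers=0, grip_force=90)

```text
time_s: 32.45
tcp_pos: [569.3, -21.9, 69.6]
tool_rot: [0.998, 0.061, 0.001, 0.0]
force: [-0.1, -0.0, 1.9]
grip_width: 0.202
```

Call:
move_arm(translation=[[0,0,-0.2],[0,0,-0.45],[0,0,-0.7],[0,0,-0.7]], rotation=[[0,0,0],[0,0,0],[0,0,0],[0,0,0]])

```text
time_s: 32.85
tcp_pos: [570.8, -22.2, 142.3]
tool_rot: [0.998, 0.061, 0.003, 0.001]
force: [-0.8, 0.3, -1.5]
grip_width: 0.202
```

```bash
python3 -c "
from h import *
f=grab('wrist','w19.png')"; python3 plan.py 621,168,140,7.3,40
```

```text
t 32.9 p [569.7 -22.  140.2] psi 6.9 w 0.201 F [-0.  -0.2 -2.7] tilt [ 0.004  0.001 -1.   ]
-> [621.0, 168.0, 140.0, 7.3, 40.0]
  n=3 T=[0.41, -1.0, 0.0] rz=-0.001
  n=3 T=[0.33, -0.82, 0.0] rz=-0.001
```

View pics/w19.png

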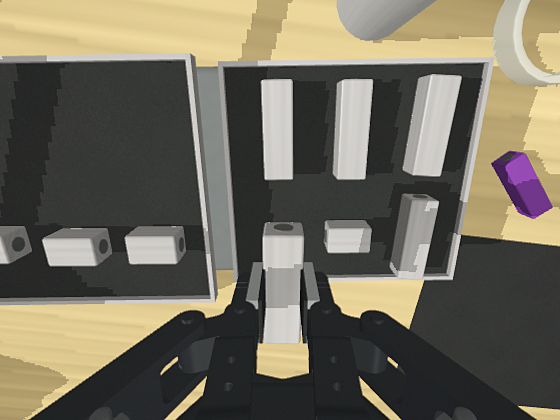

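Call:
move_arm(translation=[[0.12,-0.3,0],[0.27,-0.65,0],[0.41,-1.0,0],[0.41,-1.0,0]], rotation=[[0,0,0],[0,0,0],[0,0,0],[0,0,0]])

```text
time_s: 33.3
tcp_pos: [597.1, 86.5, 136.9]
tool_rot: [0.998, 0.063, -0.001, -0.001]
force: [0.4, -1.0, -1.8]
grip_width: 0.205
```

Call:
move_arm(translation=[[0.13,-0.33,0],[0.24,-0.6,0.05],[0.33,-0.82,0.15],[0.33,-0.82,0.15],[0.33,-0.82,0.15]], rotation=[[0,0,0],[0,0,0],[0,0,0],[0,0,0],[0,0,0]])

```text
time_s: 33.8
tcp_pos: [619.3, 167.4, 122.0]
tool_rot: [0.998, 0.061, -0.002, 0.0]
force: [0.3, -0.3, -2.1]
grip_width: 0.204
```

```bash
python3 -c "
from h import *
f=grab('wrist','w20.png')"; python3 plan.py 621,169,98,7.3,20
```

```text
t 33.85 p [619.6 166.8 122.7] psi 6.9 w 0.202 F [ 0.  -0.2 -2.1] tilt [-0.002  0.001 -1.   ]
-> [621.0, 169.0, 98.0, 7.3, 20.0]
  n=2 T=[0.02, -0.02, 0.25] rz=-0.002
```

View pics/w20.png

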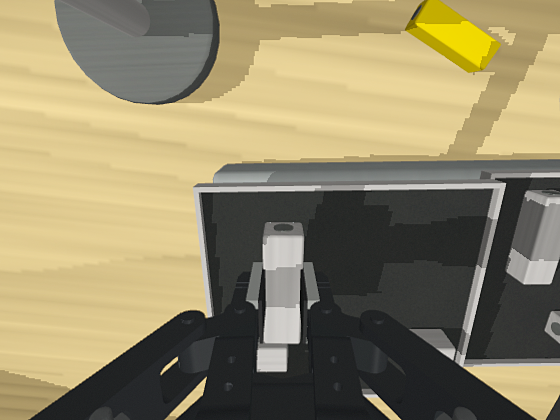

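Call:
move_arm(translation=[[0.02,-0.02,0.1],[0.02,-0.02,0.18],[0.02,-0.02,0.23],[0.02,-0.02,0.245],[0.02,-0.02,0.245]], rotation=[[0,0,-0.002],[0,0,-0.002],[0,0,-0.002],[0,0,-0.002],[0,0,-0.002]])

```text
time_s: 34.35
tcp_pos: [621.8, 169.7, 98.9]
tool_rot: [0.998, 0.064, -0.0, 0.0]
force: [0.8, 0.3, -1.0]
grip_width: 0.206
```

```bash
python3 plan.py 621,169,98,7.3,20
```

```text
t 34.35 p [621.8 169.7  98.9] psi 7.3 w 0.206 F [ 0.8  0.3 -1. ] tilt [-0.001  0.    -1.   ]
-> [621.0, 169.0, 98.0, 7.3, 20.0]
  n=1 T=[-0.01, 0.01, 0.01] rz=-0.0
```

Call:
move_arm(translation=[[0,0,0.01],[0,0,0.01]], rotation=[[0,0,0],[0,0,0]])

```text
time_s: 34.55
tcp_pos: [622.1, 170.0, 98.5]
tool_rot: [0.998, 0.064, 0.0, 0.0]
force: [1.0, 0.6, -1.1]
grip_width: 0.203
```

Call:
move_arm(translation=[[0,0,0],[0,0,0],[0,0,0]], rotation=[[0,0,0],[0,0,0],[0,0,0]], fingers=0.42)

```text
time_s: 34.85
tcp_pos: [622.2, 170.1, 98.7]
tool_rot: [0.998, 0.064, 0.0, -0.0]
force: [0.2, -0.1, 0.4]
grip_width: 0.419
```

Call:
move_arm(translation=[[0,0,-0.3],[0,0,-0.5],[0,0,-0.5]], rotation=[[0,0,0],[0,0,0],[0,0,0]])

```text
time_s: 35.15
tcp_pos: [623.9, 170.3, 151.9]
tool_rot: [0.998, 0.064, 0.003, -0.0]
force: [0.7, 0.3, -0.4]
grip_width: 0.42
```

```bash
python3 -c "
from h import *
f=grab('wrist','w21.png')"; python3 plan.py 644,-12,128,7.3
```

```text
t 35.2 p [622.8 170.2 149.8] psi 7.3 w 0.423 F [-0.   0.7 -0.6] tilt [ 0.004  0.    -1.   ]
-> [644.0, -12.0, 128.0, 7.3]
  n=3 T=[-0.01, 1.0, 0.12] rz=0.0
  n=2 T=[-0.01, 0.83, 0.1] rz=0.0
```

View pics/w21.png

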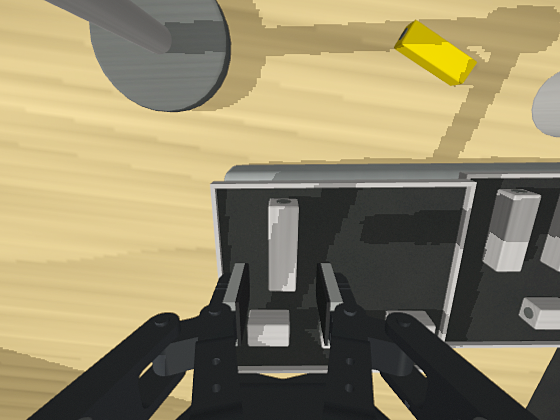

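The long is in B at (283,245). Now the second long at (644,-12).

Call:
move_arm(translation=[[-0.01,1.0,0.0],[-0.01,1.0,0.0],[-0.01,1.0,0.0]], rotation=[[0,0,0],[0,0,0],[0,0,0]])

```text
time_s: 35.5
tcp_pos: [633.8, 64.8, 146.7]
tool_rot: [0.998, 0.061, -0.001, 0.001]
force: [0.3, 0.2, -0.3]
grip_width: 0.421
```

Call:
move_arm(translation=[[-0.01,0.5,0.05],[-0.01,0.8,0.15],[-0.01,0.8,0.2],[-0.01,0.8,0.2],[-0.01,0.8,0.2]], rotation=[[0,0,0],[0,0,0],[0,0,0],[0,0,0],[0,0,0]])

```text
time_s: 36.0
tcp_pos: [642.5, -7.5, 127.7]
tool_rot: [0.998, 0.064, -0.001, -0.0]
force: [1.1, -0.0, 0.4]
grip_width: 0.418
```

```bash
python3 -c "
from h import *
f=grab('wrist','w22.png')
p=robot.observe()['tcp_pos']; print(p,proj(f,(p[0],p[1],81)))"; python3 plan.py 644,-12,68.5,7.3
```

```text
[642.75090396  -7.34120119 128.14598625] (np.float64(283.40022062595636), np.float64(241.18758299578369))
t 36.05 p [642.8  -7.3 128.1] psi 7.4 w 0.419 F [-0.1  0.2 -0.7] tilt [-0. -0. -1.]
-> [644.0, -12.0, 68.5, 7.3]
  n=2 T=[0.01, 0.05, 0.6] rz=0.0
```

View pics/w22.png

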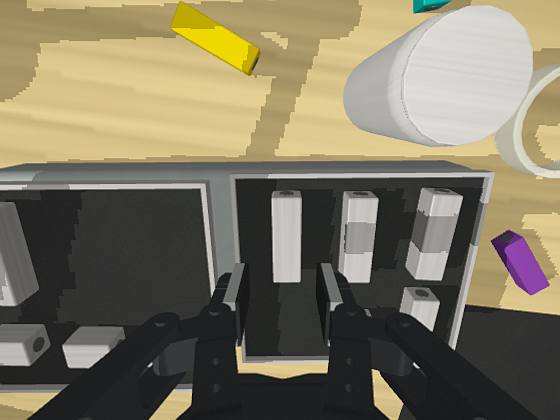

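Call:
move_arm(translation=[[0.01,0.035,0.3],[0.01,0.035,0.5],[0.01,0.035,0.59],[0.01,0.035,0.59]], rotation=[[0,0,0],[0,0,0],[0,0,0],[0,0,0]])

```text
time_s: 36.45
tcp_pos: [643.7, -11.1, 68.3]
tool_rot: [0.998, 0.064, -0.001, -0.0]
force: [0.2, -1.0, 0.8]
grip_width: 0.42
```

Call:
move_arm(translation=[[0,0,0],[0,0,0],[0,0,0],[0,0,0]], rotation=[[0,0,0],[0,0,0],[0,0,0],[0,0,0]], fingers=0)

```text
time_s: 36.85
tcp_pos: [645.2, -11.8, 70.8]
tool_rot: [0.998, 0.064, 0.001, 0.0]
force: [0.2, 1.8, 5.7]
grip_width: 0.205
```

Call:
move_arm(translation=[[0,0,-0.2],[0,0,-0.45],[0,0,-0.7],[0,0,-0.7]], rotation=[[0,0,0],[0,0,0],[0,0,0],[0,0,0]])

```text
time_s: 37.25
tcp_pos: [646.3, -12.6, 143.1]
tool_rot: [0.998, 0.064, 0.003, 0.001]
force: [1.1, -0.7, -1.2]
grip_width: 0.199
```

```bash
python3 -c "
from h import *
f=grab('wrist','w23.png')"; python3 plan.py 631,89,140,7.3,40
```

```text
t 37.3 p [645.1 -12.5 140.7] psi 7.3 w 0.196 F [ 0.8  0.6 -2.3] tilt [ 0.003  0.001 -1.   ]
-> [631.0, 89.0, 140.0, 7.3, 40.0]
  n=3 T=[-0.01, -1.0, 0.01] rz=-0.0
  n=1 T=[-0.0, -0.02, -0.0] rz=-0.0
```

View pics/w23.png

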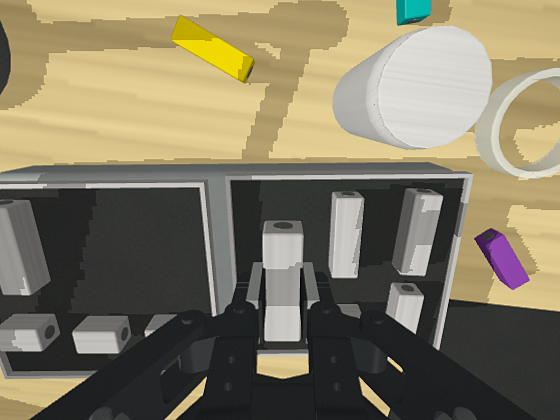

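Call:
move_arm(translation=[[0,-0.3,0],[-0.01,-0.65,0],[-0.01,-0.95,0.05],[-0.01,-1,0.15],[-0.01,-1,0.15]], rotation=[[0,0,0],[0,0,0],[0,0,0],[0,0,0],[0,0,0]])

```text
time_s: 37.8
tcp_pos: [628.7, 87.7, 121.1]
tool_rot: [0.998, 0.065, -0.003, 0.0]
force: [0.7, 0.9, -2.3]
grip_width: 0.2
```

```bash
python3 -c "
from h import *
f=grab('wrist','w24.png')"; python3 plan.py 631,88,97,7.3,20
```

```text
t 37.85 p [629.5  86.7 122.1] psi 7.3 w 0.201 F [ 0.1 -0.3 -1.1] tilt [-0.004  0.    -1.   ]
-> [631.0, 88.0, 97.0, 7.3, 20.0]
  n=2 T=[0.02, -0.01, 0.25] rz=0.0
```

View pics/w24.png

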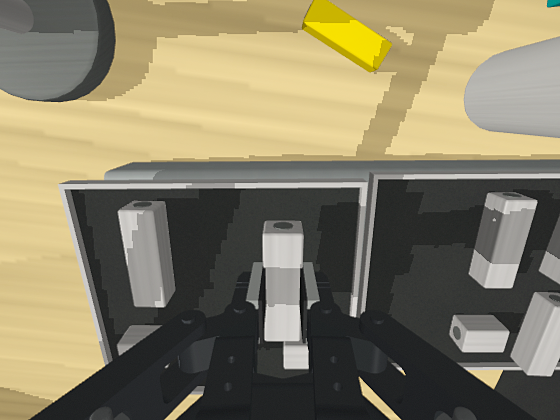

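Call:
move_arm(translation=[[0.02,-0.01,0.1],[0.02,-0.01,0.18],[0.02,-0.01,0.23],[0.02,-0.01,0.255],[0.02,-0.01,0.255]], rotation=[[0,0,0],[0,0,0],[0,0,0],[0,0,0],[0,0,0]])

```text
time_s: 38.35
tcp_pos: [632.3, 87.8, 98.2]
tool_rot: [0.998, 0.063, -0.0, 0.0]
force: [-0.2, 0.3, -2.4]
grip_width: 0.204
```

```bash
python3 plan.py 631,88,96.5,7.3,20; python3 -c "
from h import *
f=grab('scene','s5.png')
b=cv2.imread('pics/s5.png');cv2.imwrite('pics/s5c.png',cv2.resize(b[130:290,215:355],None,fx=4,fy=4,interpolation=cv2.INTER_CUBIC))"
```

```text
t 38.35 p [632.3  87.8  98.2] psi 7.3 w 0.204 F [-0.2  0.3 -2.4] tilt [-0.001  0.    -1.   ]
-> [631.0, 88.0, 96.5, 7.3, 20.0]
  n=1 T=[-0.01, -0.0, 0.02] rz=-0.0
```

View pics/s5c.png

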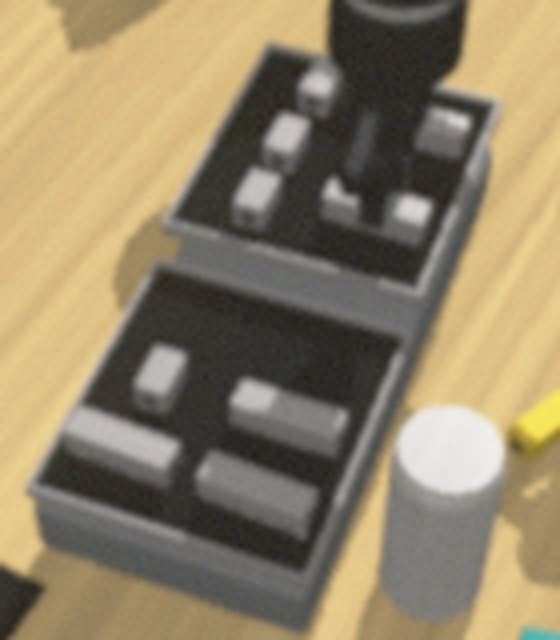

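Lower step by step until it touches, then release.

Call:
move_arm(translation=[[0,0,0.01],[0,0,0.02],[0,0,0.03],[0,0,0.03]], rotation=[[0,0,0],[0,0,0],[0,0,0],[0,0,0]])

```text
time_s: 38.8
tcp_pos: [632.4, 88.2, 95.7]
tool_rot: [0.998, 0.064, -0.0, 0.0]
force: [0.4, 0.7, -2.3]
grip_width: 0.203
```

```bash
python3 plan.py 631,88,96.5,7.3,20|head -1
```

```text
t 38.8 p [632.4  88.2  95.7] psi 7.3 w 0.203 F [ 0.4  0.7 -2.3] tilt [-0.  0. -1.]
```

Call:
move_arm(translation=[[0,0,0.02],[0,0,0.04],[0,0,0.06],[0,0,0.06],[0,0,0.06]], rotation=[[0,0,0],[0,0,0],[0,0,0],[0,0,0],[0,0,0]])

```text
time_s: 39.3
tcp_pos: [632.4, 88.2, 89.7]
tool_rot: [0.998, 0.064, -0.0, 0.0]
force: [0.0, 0.1, -1.8]
grip_width: 0.203
```

Call:
move_arm(translation=[[0,0,0],[0,0,0]], rotation=[[0,0,0],[0,0,0]])

```text
time_s: 39.5
tcp_pos: [632.4, 88.2, 89.8]
tool_rot: [0.998, 0.064, -0.0, 0.0]
force: [-1.2, -0.3, -1.4]
grip_width: 0.203
```

Call:
move_arm(translation=[[0,0,0.015],[0,0,0.03],[0,0,0.03],[0,0,0.03],[0,0,0.03]], rotation=[[0,0,0],[0,0,0],[0,0,0],[0,0,0],[0,0,0]])

```text
time_s: 40.0
tcp_pos: [632.5, 88.2, 86.8]
tool_rot: [0.998, 0.064, -0.0, 0.0]
force: [-0.2, -0.2, -0.2]
grip_width: 0.2
```

Call:
move_arm(translation=[[0,0,0],[0,0,0],[0,0,0],[0,0,0]], rotation=[[0,0,0],[0,0,0],[0,0,0],[0,0,0]], fingers=0.4)

```text
time_s: 40.4
tcp_pos: [632.6, 88.1, 86.9]
tool_rot: [0.998, 0.064, 0.0, 0.0]
force: [-0.8, -0.1, 0.1]
grip_width: 0.401
```

Call:
move_arm(translation=[[0,0,-0.2],[0,0,-0.5],[0,0,-0.8],[0,0,-0.8]], rotation=[[0,0,0],[0,0,0],[0,0,0],[0,0,0]])

```text
time_s: 40.8
tcp_pos: [634.9, 88.2, 171.8]
tool_rot: [0.998, 0.064, 0.004, 0.0]
force: [0.5, -0.0, 0.6]
grip_width: 0.4
```

Call:
move_arm(translation=[[-0.3,-0.2,-0.5],[-0.6,-0.4,-1],[-0.6,-0.4,-1],[-0.6,-0.4,-1]], rotation=[[0,0,0],[0,0,0],[0,0,0],[0,0,0]])

```text
time_s: 41.2
tcp_pos: [567.9, 121.3, 270.3]
tool_rot: [0.998, 0.064, 0.003, -0.0]
force: [-0.2, -0.1, 0.7]
grip_width: 0.4
```

```bash
python3 plan.py 470,365,345,-15; python3 -c "
from h import *
f=grab('scene','s6.png')
b=cv2.imread('pics/s6.png');cv2.imwrite('pics/s6c.png',cv2.resize(b[130:290,215:355],None,fx=4,fy=4,interpolation=cv2.INTER_CUBIC))
f=grab('wrist','w25.png')"
```

```text
t 41.2 p [567.9 121.3 270.3] psi 7.4 w 0.4 F [-0.2 -0.1  0.7] tilt [ 0.006  0.    -1.   ]
-> [470.0, 365.0, 345.0, -15.0]
  n=3 T=[-0.26, -1.0, -0.29] rz=0.049
  n=3 T=[-0.43, -1.0, -0.31] rz=0.051
  n=2 T=[-0.27, -0.43, -0.15] rz=0.024
```

View pics/s6c.png

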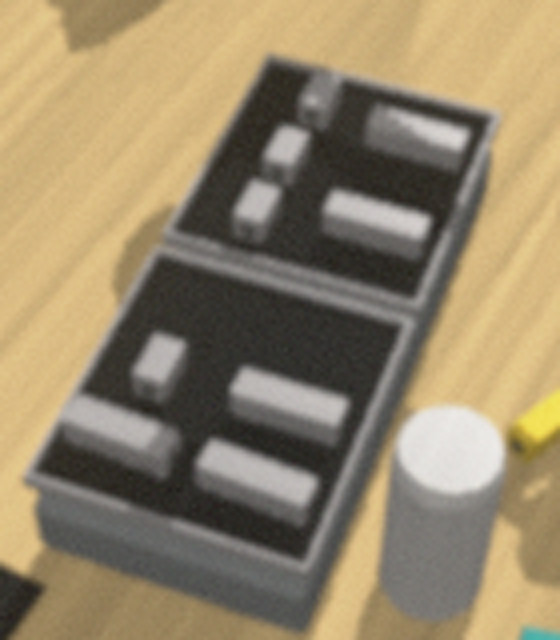

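View pics/w25.png

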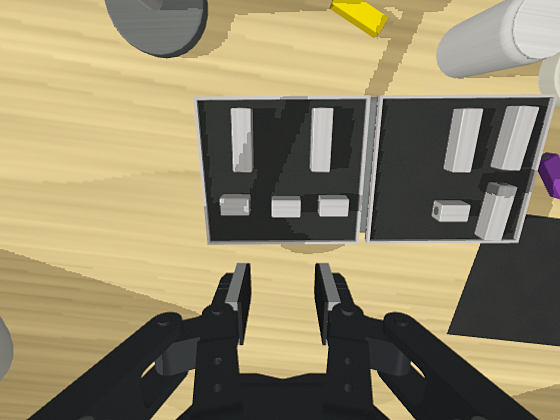

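```bash
cat > lev.py <<'E'
from h import *
from scipy.optimize import least_squares
def fit(obs,priors=True):
    # obs: list of (frame, pan, sx, sy(abs), u, v)
    def res(q):
        x,y,a,zA,zB=q; r=[]
        for f,pan,sx,sy,u,v in obs:
            s=1 if pan=='B' else -1
            X=sx*83; Y=s*sy
            P=(x+X*np.cos(a)-Y*np.sin(a), y+X*np.sin(a)+Y*np.cos(a), 80+(zB if s>0 else zA))
            pu,pv=proj(f,P); r+= [pu-u,pv-v]
        return r
    s=least_squares(res,[601,27,.127,0,0]); print(np.round(s.x,3),'zB-zA',round(s.x[4]-s.x[3],2),'rms px',np.sqrt(np.mean(s.fun**2)).round(2)); return s
E
python3 - <<'E'
from lev import *
g=grab('scene')
c=[('B',-1,187,270,58),('B',1,187,497,115),('B',1,5,420,303),('B',-1,5,172,240),('A',-1,5,160,252),('A',1,5,413,318),('A',1,187,303,568),('A',-1,187,30,482)]
fit([(g,p,a,b,*c2p(u,v,215,130,4)) for p,a,b,u,v in c])
# before (s5) B raised ~11? A at -11
c=[('B',-1,187,270,46),('B',1,187,500,102),('B',1,5,422,293),('B',-1,5,170,226),('A',-1,5,160,266),('A',1,5,405,335),('A',1,187,300,576),('A',-1,187,32,492)]
fit([(g,p,a,b,*c2p(u,v,215,130,4)) for p,a,b,u,v in c])
E
```

```text
[ 5.9286e+02  3.9659e+01  1.3800e-01 -1.9808e+01 -1.5528e+01] zB-zA 4.28 rms px 0.91
[ 5.90028e+02  4.34410e+01  1.31000e-01 -3.88600e+01 -8.55700e+00] zB-zA 30.3 rms px 0.82
```

The picture shows both pans about level: five bars in B, four in A, with the lips almost flush. I want a sharper reading, so I move the wrist camera over the middle, where both inner lips are seen side by side.

```bash
python3 plan.py 527,16,140,7.3
```

```text
t 41.35 p [567.8 119.9 265.2] psi 7.3 w 0.399 F [-0.8  0.1  0.5] tilt [-0.002  0.    -1.   ]
-> [527.0, 16.0, 140.0, 7.3]
  n=3 T=[-0.43, 0.78, 1.0] rz=-0.0
  n=1 T=[-0.11, 0.2, 0.25] rz=-0.0
```

Call:
move_arm(translation=[[-0.43,0.78,1.0],[-0.43,0.78,1.0],[-0.43,0.78,1.0]], rotation=[[0,0,0],[0,0,0],[0,0,0]], fingers=0.9)

```text
time_s: 41.65
tcp_pos: [532.8, 35.5, 162.4]
tool_rot: [0.998, 0.063, -0.003, -0.0]
force: [0.6, 0.2, -0.4]
grip_width: 0.887
```

Call:
move_arm(translation=[[-0.11,0.2,0.25],[-0.11,0.2,0.25],[-0.11,0.2,0.25],[-0.11,0.2,0.25],[-0.11,0.2,0.25]], rotation=[[0,0,0],[0,0,0],[0,0,0],[0,0,0],[0,0,0]])

```text
time_s: 42.15
tcp_pos: [527.7, 16.8, 142.5]
tool_rot: [0.998, 0.064, 0.001, 0.0]
force: [-0.1, -0.2, 0.3]
grip_width: 0.899
```

```bash
python3 -c "
from h import *
f=grab('wrist','w26.png')
b=cv2.imread('pics/w26.png')
cv2.imwrite('pics/w26a.png',cv2.resize(b[20:140,200:360],None,fx=5,fy=5,interpolation=cv2.INTER_CUBIC))
cv2.imwrite('pics/w26b.png',cv2.resize(b[240:360,200:360],None,fx=5,fy=5,interpolation=cv2.INTER_CUBIC))
print(np.round(f['extrinsics'],3))
"
```

```text
[[ 1.29000e-01  9.38000e-01  3.21000e-01  6.10962e+02]
 [-9.92000e-01  1.22000e-01  4.20000e-02  2.85110e+01]
 [ 0.00000e+00 -3.24000e-01  9.46000e-01  2.85997e+02]
 [ 0.00000e+00  0.00000e+00  0.00000e+00  1.00000e+00]]
```

View pics/w26.png

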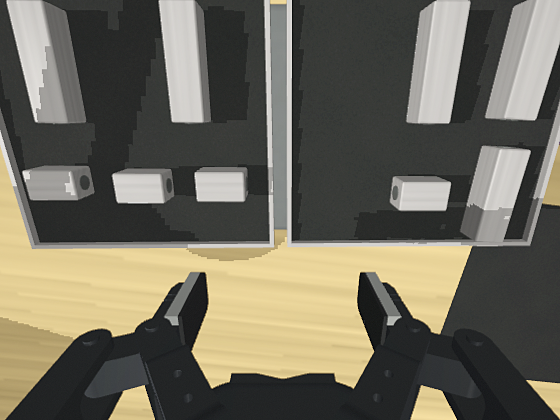

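```bash
python3 -c "
from h import *
b=cv2.imread('pics/w26.png')
def c(x,y):
    return cv2.resize(b[y-18:y+18,x-24:x+24],None,fx=8,fy=8,interpolation=cv2.INTER_NEAREST)
cv2.imwrite('pics/w26c.png',np.vstack([np.hstack([c(35,240),c(273,240)]),np.hstack([c(289,240),c(530,240)])]))
"
```

```text
(no output)
```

View pics/w26c.png

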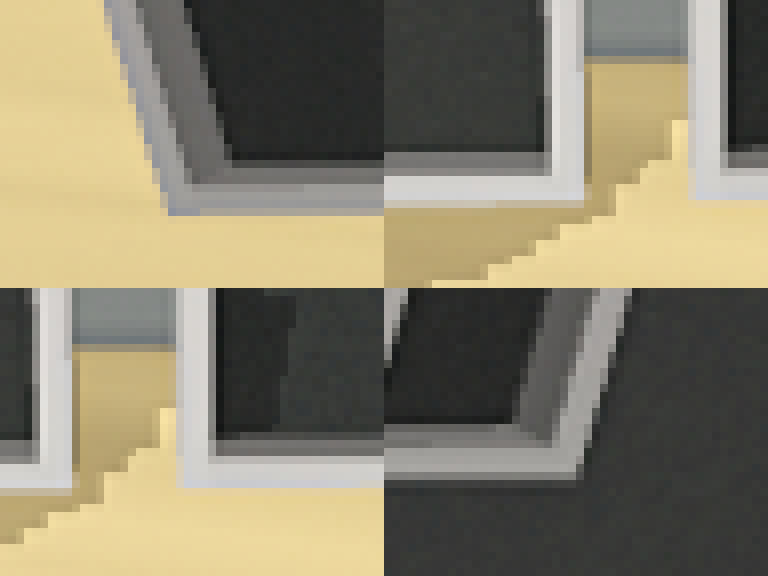

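In the crop, the near lips line up to within about 0.6 px. The widths are 242.0 px for B and 243.0 px for A, so the pans are level to within about 1 mm. Now back to the lamp.

```bash
python3 plan.py 505,120,345,0 467,366,350,-15
```

```text
t 42.2 p [527.5  16.8 142.5] psi 7.4 w 0.901 F [ 0.2  1.2 -0.6] tilt [ 0.002  0.    -1.   ]
-> [505.0, 120.0, 345.0, 0.0]
  n=3 T=[-0.05, -0.52, -1.0] rz=0.02
  n=3 T=[-0.07, -0.52, -1.0] rz=0.02
  n=1 T=[-0.01, -0.01, -0.02] rz=0.001
-> [467.0, 366.0, 350.0, -15.0]
  n=3 T=[-0.15, -1.0, -0.02] rz=0.034
  n=3 T=[-0.27, -1.0, -0.02] rz=0.035
  n=1 T=[-0.16, -0.41, -0.01] rz=0.014
```

Call:
move_arm(translation=[[-0.05,-0.52,-1.0],[-0.05,-0.52,-1.0],[-0.05,-0.52,-1.0]], rotation=[[0,0,0.02],[0,0,0.02],[0,0,0.02]], fingers=0.8)

```text
time_s: 42.5
tcp_pos: [516.9, 69.4, 247.3]
tool_rot: [0.999, 0.034, 0.005, -0.0]
force: [0.6, 1.0, 0.6]
grip_width: 0.802
```

Call:
move_arm(translation=[[-0.07,-0.52,-1.0],[-0.07,-0.52,-1.0],[-0.07,-0.52,-1.0]], rotation=[[0,0,0.02],[0,0,0.02],[0,0,0.02]])

```text
time_s: 42.8
tcp_pos: [505.7, 120.9, 347.2]
tool_rot: [1.0, 0.002, 0.005, -0.001]
force: [0.1, 0.1, 0.0]
grip_width: 0.802
```

Call:
move_arm(translation=[[-0.15,-1.0,-0.05],[-0.15,-1.0,-0.05],[-0.15,-1.0,-0.05]], rotation=[[0,0,0.034],[0,0,0.034],[0,0,0.034]])

```text
time_s: 43.1
tcp_pos: [488.3, 223.5, 346.6]
tool_rot: [0.999, -0.049, -0.0, -0.001]
force: [0.3, -0.6, -0.4]
grip_width: 0.799
```

Call:
move_arm(translation=[[-0.27,-1.0,-0.02],[-0.27,-1.0,-0.02],[-0.27,-1.0,-0.02]], rotation=[[0,0,0.035],[0,0,0.035],[0,0,0.035]])

```text
time_s: 43.4
tcp_pos: [471.8, 325.2, 347.7]
tool_rot: [0.995, -0.104, -0.001, -0.0]
force: [-0.1, 0.2, 0.6]
grip_width: 0.8
```

```bash
python3 plan.py 466.5,366,350,-15; python3 -c "
from h import *
grab('wrist','w27.png')"
```

```text
t 43.4 p [471.8 325.2 347.7] psi -12.0 w 0.8 F [-0.1  0.2  0.6] tilt [-0.002 -0.001 -1.   ]
-> [466.5, 366.0, 350.0, -15.0]
  n=1 T=[-0.14, -0.39, -0.02] rz=0.017
```

View pics/w27.png

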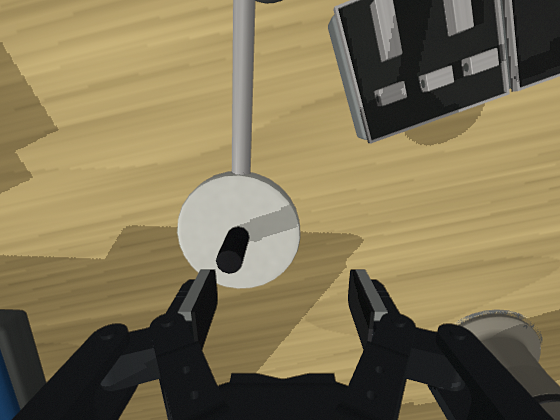

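Call:
move_arm(translation=[[-0.14,-0.41,0],[-0.14,-0.41,0],[-0.14,-0.41,0],[-0.14,-0.41,0]], rotation=[[0,0,0.017],[0,0,0.017],[0,0,0.017],[0,0,0.017]])

```text
time_s: 43.85
tcp_pos: [468.9, 362.4, 348.6]
tool_rot: [0.991, -0.134, 0.0, 0.0]
force: [1.1, 0.5, -0.3]
grip_width: 0.805
```

```bash
python3 plan.py 466.5,366,261,-15; python3 -c "
from h import *
f=grab('wrist','w28.png');p=robot.observe()['tcp_pos'];print(proj(f,(p[0],p[1],296)),proj(f,(p[0],p[1],247)))"
```

```text
t 43.85 p [468.9 362.4 348.6] psi -15.4 w 0.805 F [ 1.1  0.5 -0.3] tilt [ 0.     0.001 -1.   ]
-> [466.5, 366.0, 261.0, -15.0]
  n=2 T=[-0.03, -0.03, 0.88] rz=-0.002
(np.float64(283.56411789108705), np.float64(237.67142685400344)) (np.float64(283.30561625037143), np.float64(215.2883417987059))
```

View pics/w28.png

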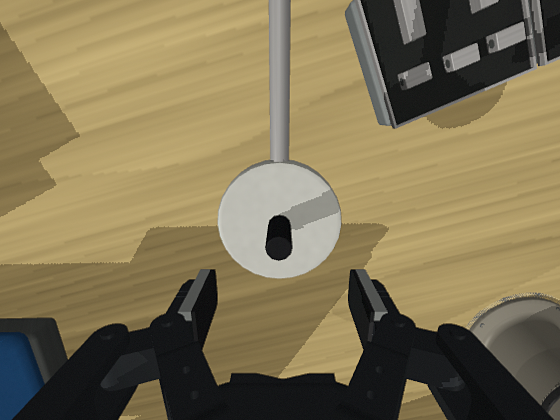

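Call:
move_arm(translation=[[-0.04,-0.03,0.3],[-0.04,-0.03,0.6],[-0.04,-0.03,0.86],[-0.04,-0.03,0.86]], rotation=[[0,0,0],[0,0,0],[0,0,0],[0,0,0]])

```text
time_s: 44.3
tcp_pos: [464.2, 365.7, 259.3]
tool_rot: [0.991, -0.134, -0.003, 0.002]
force: [-1.0, -0.0, -0.5]
grip_width: 0.806
```

Call:
move_arm(translation=[[0,0,0],[0,0,0],[0,0,0],[0,0,0],[0,0,0]], rotation=[[0,0,0],[0,0,0],[0,0,0],[0,0,0],[0,0,0]], fingers=0, grip_force=30)

```text
time_s: 44.8
tcp_pos: [466.0, 368.0, 264.4]
tool_rot: [0.991, -0.134, 0.001, -0.001]
force: [0.1, -0.0, 5.9]
grip_width: 0.223
```

```bash
python3 plan.py 466.5,366,261,-15|head -1;  python3 -c "
import numpy as np
from h import *
p=robot.observe()['tcp_pos'];print(np.hypot(p[0]-753,p[1]-285),np.degrees(np.arctan2(285-p[1],753-p[0])))"
```

```text
t 44.8 p [466.  368.  264.4] psi -15.4 w 0.223 F [ 0.1 -0.   5.9] tilt [ 0.003 -0.002 -1.   ]
298.79009433481906 -16.130261216342298
```

Call:
move_arm(translation=[[0.005,0.18,0],[0.022,0.36,0],[0.048,0.537,0],[0.086,0.713,0],[0.134,0.887,0]], rotation=[[0,0,-0.0191],[0,0,-0.0382],[0,0,-0.0573],[0,0,-0.0764],[0,0,-0.0955]])

```text
time_s: 45.3
tcp_pos: [454.7, 278.7, 264.4]
tool_rot: [1.0, 0.017, 0.001, -0.001]
force: [0.3, 1.3, 6.5]
grip_width: 0.224
```

Call:
move_arm(translation=[[0.005,0.18,0],[0.022,0.36,0],[0.048,0.537,0],[0.086,0.713,0],[0.134,0.887,0]], rotation=[[0,0,-0.0191],[0,0,-0.0382],[0,0,-0.0573],[0,0,-0.0764],[0,0,-0.0955]])

```text
time_s: 45.8
tcp_pos: [470.6, 190.2, 264.4]
tool_rot: [0.986, 0.167, 0.001, -0.0]
force: [-1.6, 0.0, 7.9]
grip_width: 0.224
```

```bash
python3 plan.py 466.5,366,261,-15|head -1;  python3 -c "
import numpy as np
from h import *
p=robot.observe()['tcp_pos'];print(np.hypot(p[0]-753,p[1]-285),np.degrees(np.arctan2(285-p[1],753-p[0])))"
```

```text
t 45.8 p [470.6 190.2 264.4] psi 19.2 w 0.224 F [-1.6  0.   7.9] tilt [ 0.001 -0.    -1.   ]
297.8346973904651 18.55620757471045
```

Call:
move_arm(translation=[[0.005,0.18,0],[0.022,0.36,0],[0.048,0.537,0],[0.086,0.713,0],[0.134,0.887,0]], rotation=[[0,0,-0.0191],[0,0,-0.0382],[0,0,-0.0573],[0,0,-0.0764],[0,0,-0.0955]])

```text
time_s: 46.3
tcp_pos: [512.6, 110.5, 264.4]
tool_rot: [0.95, 0.312, 0.001, 0.0]
force: [-1.3, 1.6, 6.5]
grip_width: 0.222
```

Call:
move_arm(translation=[[0.005,0.18,0],[0.022,0.36,0],[0.048,0.537,0],[0.086,0.713,0],[0.134,0.887,0]], rotation=[[0,0,-0.0191],[0,0,-0.0382],[0,0,-0.0573],[0,0,-0.0764],[0,0,-0.0955]])

```text
time_s: 46.8
tcp_pos: [576.3, 47.2, 264.4]
tool_rot: [0.893, 0.451, 0.001, 0.0]
force: [-0.7, 3.6, 6.7]
grip_width: 0.222
```

Call:
move_arm(translation=[[0.005,0.18,0],[0.022,0.35,0],[0.022,0.35,0],[0.022,0.35,0]], rotation=[[0,0,-0.0191],[0,0,-0.0375],[0,0,-0.0375],[0,0,-0.0375]])

```text
time_s: 47.2
tcp_pos: [606.2, 27.8, 264.4]
tool_rot: [0.866, 0.501, 0.001, 0.001]
force: [0.9, -0.7, 6.4]
grip_width: 0.225
```

```bash
python3 plan.py 604,27,264,60;  python3 -c "
import numpy as np
from h import *
p=robot.observe()['tcp_pos'];print(np.hypot(p[0]-753,p[1]-285),np.degrees(np.arctan2(285-p[1],753-p[0])))"
```

```text
t 47.2 p [606.2  27.8 264.4] psi 60.1 w 0.225 F [ 0.9 -0.7  6.4] tilt [ 0.002  0.003 -1.   ]
-> [604.0, 27.0, 264.0, 60.0]
  n=1 T=[-0.02, -0.01, 0.0] rz=0.001
296.1033512956129 60.27996272112848
```

Call:
move_arm(translation=[[0,0,0],[0,0,0],[0,0,0],[0,0,0]], rotation=[[0,0,0],[0,0,0],[0,0,0],[0,0,0]], fingers=0.8)

```text
time_s: 47.6
tcp_pos: [604.9, 28.3, 262.6]
tool_rot: [0.865, 0.501, -0.0, -0.0]
force: [-0.1, 0.1, 0.4]
grip_width: 0.796
```

Call:
move_arm(translation=[[0,0,-0.4],[0,0,-0.85],[0,0,-0.85]], rotation=[[0,0,0],[0,0,0],[0,0,0]])

```text
time_s: 47.9
tcp_pos: [606.8, 28.2, 354.6]
tool_rot: [0.865, 0.501, 0.005, 0.003]
force: [0.1, 0.1, -0.1]
grip_width: 0.795
```

Call:
move_arm(translation=[[-1,0,-0.1],[-1,0,-0.1],[-1,0,-0.1]], rotation=[[0,0,0],[0,0,0],[0,0,0]])

```text
time_s: 48.2
tcp_pos: [553.3, -62.7, 358.7]
tool_rot: [0.867, 0.499, -0.0, 0.001]
force: [0.7, 0.7, 0.1]
grip_width: 0.799
```

Call:
move_arm(translation=[[-1,0,0],[-1,0,0],[-1,0,0]], rotation=[[0,0,0],[0,0,0],[0,0,0]])

```text
time_s: 48.5
tcp_pos: [503.3, -149.2, 357.6]
tool_rot: [0.867, 0.499, -0.001, 0.0]
force: [0.1, 0.1, 0.4]
grip_width: 0.802
```

Call:
move_arm(translation=[[-0.3,0.8,0],[-0.3,0.8,0],[-0.3,0.8,0],[-0.3,0.8,0]], rotation=[[0,0,0],[0,0,0],[0,0,0],[0,0,0]])

```text
time_s: 48.9
tcp_pos: [560.3, -210.8, 356.5]
tool_rot: [0.865, 0.501, -0.0, -0.001]
force: [-0.8, -0.2, -0.2]
grip_width: 0.801
```

```bash
python3 -c "
from h import *
f=grab('scene','s7.png')
f=grab('top','t7.png');grab('wrist','w29.png')
b=cv2.imread('pics/t7.png');cv2.imwrite('pics/t7c.png',cv2.resize(b[140:265,140:340],None,fx=4,fy=4,interpolation=cv2.INTER_CUBIC))
b=cv2.imread('pics/s7.png');cv2.imwrite('pics/s7c.png',cv2.resize(b[100:290,215:405],None,fx=3.1,fy=3.1,interpolation=cv2.INTER_CUBIC))"
```

```text
(no output)
```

View pics/s7c.png

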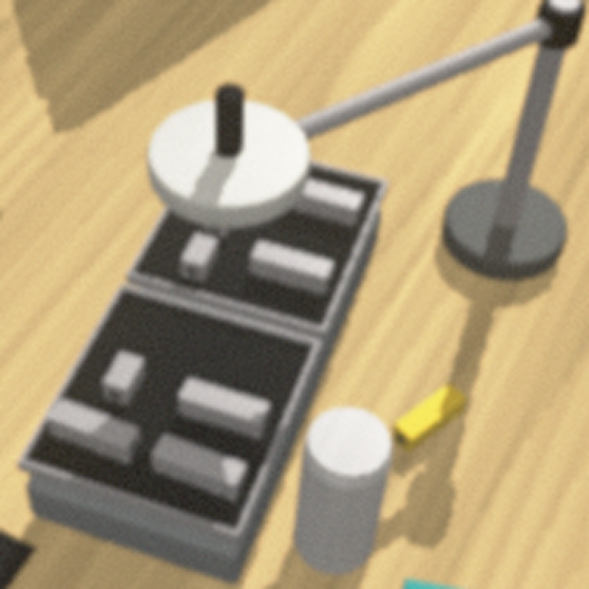

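View pics/t7c.png

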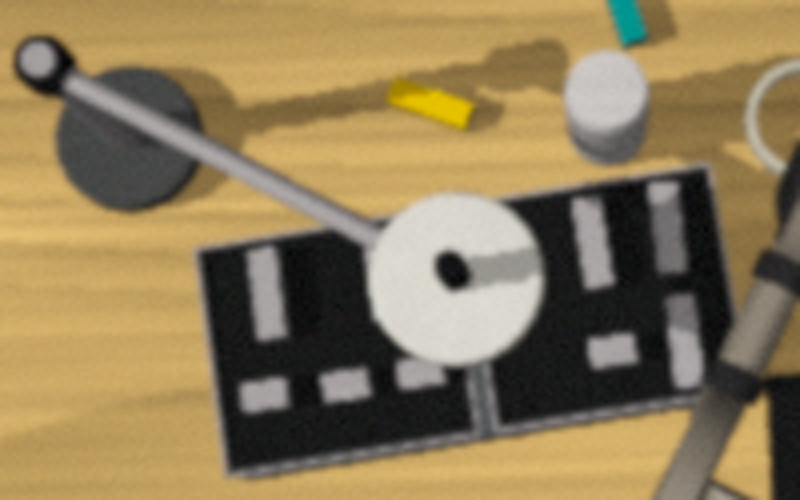

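View pics/s7.png

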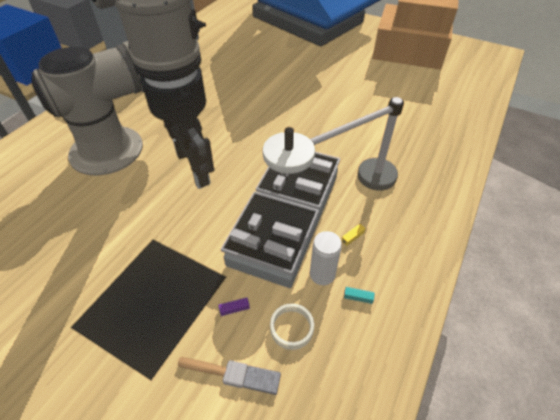

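The lamp head is back at its starting pixel, (289,152) in the scene view. All nine bars are in the pans, the lips are flush and the bystanders haven't moved. The gripper is clear of everything.

Call:
move_arm(translation=[[0,0,0],[0,0,0],[0,0,0]], rotation=[[0,0,0],[0,0,0],[0,0,0]])

```text
time_s: 49.35
tcp_pos: [559.8, -210.7, 358.2]
tool_rot: [0.865, 0.501, 0.0, 0.0]
force: [0.5, 1.2, 0.2]
grip_width: 0.798
```

```bash
python3 -c "
from h import *
print(robot.hand_in())"
```

```text
the job is handed in; nothing more can be done
None
```

I swung the lamp off the scale to about 1.3 rad and put all nine bars in the pans: 3 long + 1 short in A, 2 long + 3 short in B, about 700 g each. Then I swung the lamp back and handed in at about 49 s. One short was knocked about 4 cm aside partway through; I re-measured it and picked it up from its new spot.

- **Pans:** The wrist close-up put them level to within about 1 mm; the two cues in it (lip width and lip row) differed slightly in sign. A rough fit of the lip corners in the scene view gave about 4 mm. I discounted that because it gave 30 mm just before the last bar was released, when about 22 mm was expected. I took no close reading after swinging the lamp back, but in the last scene picture the lips look flush.
- **Lamp:** The head is back at its starting pixel, over the middle of the scale.
- **Bench:** In the last pictures the tape, can, brush and coloured look-alikes are where they started. The gripper was clear of everything at hand-in.

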